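# Load a cassette into the gel tank and snap the cover on

## Task

Take the red-tabbed cassette out of the drying stand, slide it down between the blue guides of the gel tank and push it until it sits fully home. Then put the dark grey cover over the tank and press its corners down until all four orange clips have snapped over its edge. Leave the grey plate in the stand, and do not disturb the beaker, the objective can or the coverslip box.

Things in the scene. Friction and masses are not known exactly. Their poses are not given: they have to be found in the camera images.
- cassette: Gel cassette: upright greenish glass plate with white edge strips, 6 (x) x 100 (y) x 70 (z) mm, plus a red grip tab on its top edge, 10 x 44 x 25 mm high; loose, about 120 g. Origin at the centre of its bottom edge, z up; the same either way round. It starts upright in one of the two places of the stand, bottom edge 6 mm above the bench, in slots 3.5 mm wider than the plate.
- cassette_grip (a point): Middle of the red tab, 82.5 mm above the cassette's bottom edge. Grip the tab through its 10 mm thickness (x) from above.
- dam: Grey blanking plate of the same shape and size as the cassette but grey all over; loose in the other place of the stand. It stays there. Origin as for the cassette.
- stand: White drying stand fixed to the bench, base 110 (x) x 120 (y) x 6 mm; two places for plates at x = -32 and +32 mm in its frame, each with a slotted post at either end (y = 41 to 56 mm out, top 46 mm above the bench). Origin at the centre of its underside. Stand on one side of the tank, cover on the other, either way round.
- tank: White open gel tank fixed to the bench, outside 72 (x) x 128 (y) mm, walls 4 mm, rim 70 mm high. Origin at the centre of its underside, z up; the same turned by 180 degrees. Inside at both ends blue upright guides in the plane x = 0 take the cassette's side edges: groove 9 mm wide, 103 mm between groove bottoms, z = 10 to 58 mm; flared mouth from 58 to 68 mm, opening to 21 and 114 mm.
- tank_seat (a point): Centre of the tank's inner floor, z = 10 mm: where the centre of the cassette's bottom edge belongs. The cassette goes straight down, its x along the tank's x, and is home when it stands on this floor. For the last 28 mm two sprung steel leaves squeeze its faces, so it must be pushed with 5 to 12 N and does not fall home by itself.
- tank_rim (a point): Centre of the tank's mouth, z = 70 mm: where the cover's origin belongs when home. Round the rim stand four grey locating tabs, one in the middle of each side, 1.5 mm clear of the cover's edge up to z = 84 mm, flared outward to z = 92 mm; and four orange spring clips at x = +-43, y = +-46 mm, up to z = 88 mm, with an inward slope at the top.
- cover: Dark grey hollow cover, loose, about 180 g: rim flange 76 (x) x 132 (y) x 4 mm, walls 66 x 124 mm, flat top 43 mm above its underside, and on top a black grip rib 12 (x) x 60 (y) x 24 mm high. Inside 40 mm deep, open below. Origin at the centre of its underside, z up. It starts upright on the bench and fits the tank with x along the tank's x, either way round.
- cover_c0 (a point): Orange dot on the cover's flat top, at x +27, y +50 mm of its origin, 43 mm above its underside: where to press that corner. Set down loosely the cover rests on the clips' slopes, dot 123 mm above the bench; about 8 to 20 N straight down snaps it past the clip onto the rim, dot 113 mm above the bench, and the clip keeps it down.
- cover_c1 (a point): As cover_c0, at x +27, y -50 mm.
- cover_c2 (a point): As cover_c0, at x -27, y +50 mm.
- cover_c3 (a point): As cover_c0, at x -27, y -50 mm.
- beaker: Small glass beaker, 54 x 60 x 70 mm, bystander behind the tank to the left. Origin at the centre of its underside.
- objective_can: Black can with a white cap, 37 x 37 x 64 mm, bystander behind the tank to the right. Origin at the centre of its underside.
- coverslip_box: Small pale blue box, 27 x 27 x 14 mm, bystander behind the tank. Origin at the centre of its underside.
Not all that is in view belongs to the job. What is shaped like the cassette but purple is not meant.

How it is judged:
By the outcome, as a careful person would: the job done as asked, in the order asked, and still so for the second after the job is handed in, with the robot touching nothing.
It also fails if it takes over 58 s, if anything falls off the work surface, if the arm or the gripper's body presses on something with over 40 N, if the wrist force passes 120 N, or if a joint passes its speed limit or range.

## Robot

A 6-joint arm with a two-finger parallel gripper is mounted at the origin on a cart in front of the work surface, level with it; the furniture and walls round the work are solid. World frame = base frame: x ahead of the robot, y to its left, z up, the work surface at z = 0. Lengths are in mm, angles in rad, forces in N, time in s.
With the tool pointing down it reaches from about 275 to 725 mm from the base axis. Payload 5.6 kg.
Tool frame: the origin (TCP) lies at the very end of the fingers, on their centre line; the grasp point (between the pads) lies ctrl.grip_point_offset behind it (ctrl.grip_point_offset is the distance from the TCP to the grasp point, in mm); x points along the fingers, z is the direction in which the jaws open and shut, and the axes are right-handed (so a half turn about x gives the same grasp; the last joint's range is limited). The gripper opens to 85 mm and grips with 20 to 120 N. Pads are 22 mm wide; open, the fingers measure 114 mm over their backs; the gripper's body (76 mm by 85 mm) begins 54 mm behind the grasp point. The pads swing forward as they close: fully open they stand 13 mm farther back than shut.
Start: joints at [-0.862, 0.255, 0.108, 0, -1.424, -0.285], TCP at [226.193, -501.328, 231.283] pointing down, gripper open.
Joint ranges: [-2.95, 2.95], [-1.21, 1.97], [-1.09, 1.5], [-2.87, 1.71], [-2.94, -0.07], [-3.05, 3.05]. Speed limits (rad/s): [2.57, 2.57, 3.14, 3.14, 3.14, 3.14].

## Interface

Orientations are given as a rotation vector (axis times angle).
In Python, from bench import ctrl, eyes gives the robot as it stands.
- The arm moves only by the tool play_rows, never from a script. Its argument "deltas" is a list that holds one entry, the list of rows, each a list of 6 numbers: the shift along the tool's x, y, z in units of 40 mm (1.0 is 40 mm), then the turn, a rotation vector about the tool's x, y, z in units of 6 degrees (1.0 is 6 degrees). A call has 1 to 20 rows; each row is the pose to reach, as a shift and turn from the pose measured when the call began, along the tool's axes at that moment; what a row does not reach only later rows make up. A row lasts 1/10 s, in which the tool goes at most 50 mm and 8.59 degrees, less where a joint would pass 70% of its speed; a pose out of reach is approached as far as the arm can. A call with a gripper value outside its range is refused whole. "hand" is the closure, from -1 (fully open) to 1 (shut), set as the call begins (left out, the last holds). The fingers move at their own pace and stop on an object; "newtons" is the grip in N (left out, the last holds). Time passes only in rows, so rows that repeat a pose let the fingers close. It gives the time, the measured TCP pose, the force and the opening at its end, in the units of the state.
- ctrl.read_state(): the state, without advancing time (a new reading comes with each control period).
- eyes.get_image(name): name is "scene" or "top" or "wrist"; returns a dict with "image" (384x512x3 uint8, blue, green, red), "intrinsics" (3x3 intrinsics, pixels), "extrinsics" (4x4, takes a point from world to camera coordinates); the wrist camera has in their place "tool_from_camera" (4x4, takes a point from camera to tool coordinates, whose origin is the TCP and whose axes are the tool frame's). Camera axes: x right, y down, z forward; pixel columns grow to the right and rows downward; lengths in mm; the calibration is good to about 2 mm. A picture is of the moment at which its call begins: read the wrist's pose just before it. There is no depth.
- ctrl.job_done(): hands the job in, once; it reports no verdict.
Trained networks look in a picture, given as the dict that the camera call returned (one of the last four; its "shot" number tells which), for a name from the list of things; names that differ only in an ending like _2 or _b are one class to them, and where a whole thing is asked for, a point or a joint stands for the part that bears it (a point fixed in the world has none). Each returns a list of dicts, best first, with "conf" (0 to 1); they miss things now and then, are a little off and sometimes report something else, mostly with a low value. They report only what shows in the picture. A call takes as long as a camera call. They do not tell look-alikes from the thing itself.
- eyes.look_for(picture, thing): "point" ([row, column] in pixels, amid what is visible of it).
- eyes.spot_point(picture, thing): "point" ([row, column] in pixels: a listed point, or the origin of a listed thing).
The state is a dict: "time": time; "joint_positions": joint angles; "joint_vel": joint speeds; "tau": joint torques, N m; "position": TCP position; "eef_rot": TCP orientation; "contact_force": force on the tool from outside, world axes, zero at the start; "moment": the same for the moment, N m; "finger_gap": opening from 0.0 (shut) to 1.0 (fully open).
Only numpy, scipy, OpenCV 4.12 (cv2) and the standard library are available. Lean on these libraries where they do the work, as an engineer would, in place of code of your own. Each camera call takes 0.05 s, during which the arm holds its last target.

## Working session

There is one attempt and no reset: what is moved stays moved. The work goes in short steps, Python scripts to look and compute and a tool call to move; the robot and the scene stay as the last step left them, time stands still between calls to the robot, and variables do not carry over. Pictures are saved under pics/ and viewed, and the job is handed in when it is done.

Besides the shell and the picture viewer there is one more tool, called after "Emit:" in YAML: its name, and indented under it one key for each argument. play_rows: Moves the arm, as the interface text tells. Its arguments: {"type":"object","properties":{"deltas":{"type":"array"},"hand":{"type":"number"},"newtons":{"type":"number"}},"required":["deltas"]}

```bash
mkdir -p pics; ls; cat > h.py <<'E'
import numpy as np, cv2
from bench import ctrl, eyes
E
python3 - <<'E'
from h import *
s=ctrl.read_state(); print(s, ctrl.grip_point_offset)
for n in ("scene","top"):
    p=eyes.get_image(n); cv2.imwrite(f"pics/{n}0.png",p["image"]); print(n,p["intrinsics"],np.round(p["extrinsics"],4).tolist())
    np.savez(f"{n}0.npz",K=p["intrinsics"],E=p["extrinsics"])
    for t in ["cassette","cassette_grip","dam","stand","tank","tank_seat","tank_rim","cover","cover_c0","cover_c1","beaker"]:
        print(t,[(np.round(d["point"],1).tolist(),round(d["conf"],2)) for d in eyes.spot_point(p,t)[:4]])
E
```

```text
pics
{'time': 0.0, 'joint_positions': array([-8.62384255e-01,  2.55792130e-01,  1.07008385e-01, -4.66344006e-04,
       -1.42391318e+00, -2.84609106e-01]), 'joint_vel': array([ 0.00163571, -0.0006792 , -0.00072896, -0.00331725, -0.00014009,
       -0.00054289]), 'tau': array([-1.43255827e-03, -3.86634958e+01,  2.37940192e+01,  5.36537915e+00,
       -6.22398176e-03,  6.53021658e-06]), 'position': array([ 226.028384  , -500.86627444,  230.37480485]), 'eef_rot': array([-1.51232009,  0.97699833,  1.51536661]), 'contact_force': array([ 0.62148376, -0.72475858, -0.47002533]), 'moment': array([ 0.02816123,  0.00585152, -0.01669069]), 'finger_gap': 0.9983192725086999} 18.700000000000003
scene [[487.05392267   0.         254.18620077]
 [  0.         487.05392267 193.33274334]
 [  0.           0.           1.        ]] [[-0.8104, -0.5859, 0.003, 462.407], [-0.4462, 0.6138, -0.6513, 325.789], [0.3798, -0.5292, -0.7588, 1141.7297], [0.0, 0.0, 0.0, 1.0]]
cassette [([261.3, 184.5], 0.82), ([292.1, 208.6], 0.67)]
cassette_grip [([242.3, 180.4], 0.65)]
dam [([308.5, 227.7], 0.73), ([226.4, 275.4], 
[... 629 characters left out ...]
[-0.9939, -0.0233, -0.1082, 609.7191], [0.108, 0.0112, -0.9941, 1294.4414], [0.0, 0.0, 0.0, 1.0]]
cassette [([178.1, 170.0], 0.59), ([217.1, 156.1], 0.45)]
cassette_grip [([215.3, 150.5], 0.66), ([176.0, 163.7], 0.5)]
dam []
stand [([228.5, 154.9], 0.67)]
tank [([225.3, 252.8], 0.7)]
tank_seat [([231.4, 254.9], 0.74), ([222.1, 380.8], 0.37)]
tank_rim [([222.9, 256.5], 0.93), ([217.4, 356.5], 0.74)]
cover [([218.4, 359.0], 0.75), ([217.5, 158.0], 0.55)]
cover_c0 [([232.3, 347.0], 0.85), ([211.6, 338.8], 0.74), ([200.2, 373.8], 0.66), ([222.2, 382.8], 0.56)]
cover_c1 [([232.3, 347.0], 0.85), ([211.6, 338.8], 0.74), ([200.2, 373.8], 0.66), ([222.2, 382.8], 0.56)]
beaker [([145.5, 201.6], 0.57)]
```

```bash
python3 - <<'E'
import cv2
for n,(a,b,c,d) in {"scene":(110,350,130,380),"top":(130,280,110,410)}.items():
    im=cv2.imread(f"pics/{n}0.png")[a:b,c:d]; f=min(800/im.shape[1],600/im.shape[0]); cv2.imwrite(f"pics/{n}0c.png",cv2.resize(im,None,fx=f,fy=f,interpolation=cv2.INTER_CUBIC)); print(f)
E
```

```text
2.5
2.6666666666666665
```

View pics/scene0.png

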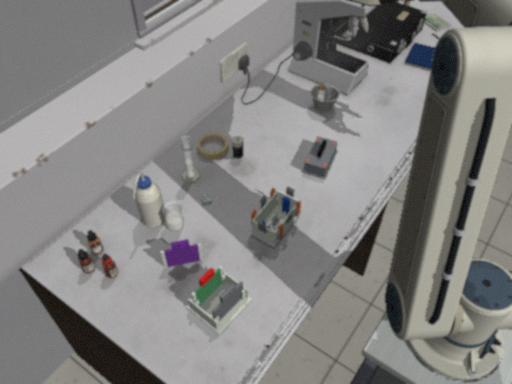

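View pics/top0.png

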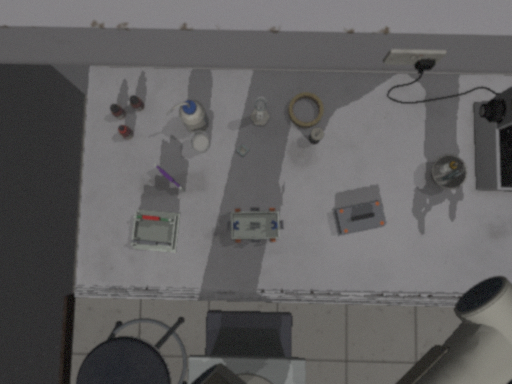

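```bash
sleep 1
```

```text
(no output)
```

View pics/top0c.png

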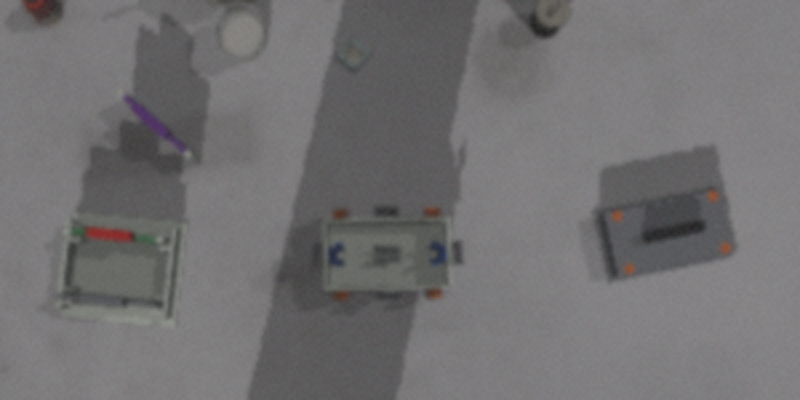

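View pics/scene0c.png

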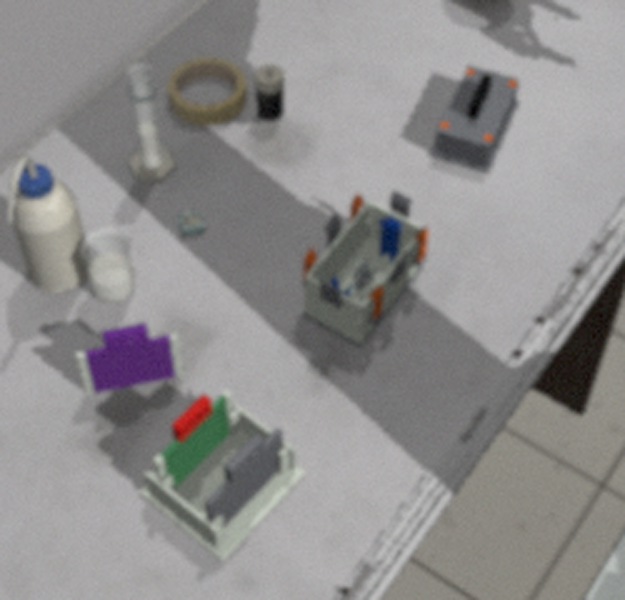

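Could be taken for the cassette: red-tabbed green plate (scene 277,207; top 217,150), purple plate (scene 252,182; top 178,168) and grey plate in the stand (scene 297,232). The red-tabbed one fits the description, and it is clear in the crop.

```bash
cat >> h.py <<'E'
from scipy.spatial.transform import Rotation as R
def load(n):
    d=np.load(f"{n}0.npz"); return d["K"],d["E"]
def ray(K,E,rc):
    d=E[:3,:3].T@np.linalg.solve(K,[rc[1],rc[0],1.]); return -E[:3,:3].T@E[:3,3], d
def atz(K,E,rc,z):
    o,d=ray(K,E,rc); return o+d*(z-o[2])/d[2]
def proj(K,E,P):
    P=np.atleast_2d(P); c=P@E[:3,:3].T+E[:3,3]; q=c@K.T; return (q[:,:2]/q[:,2:])[:,::-1]
def wrist():
    s=ctrl.read_state(); p=eyes.get_image("wrist")
    T=np.eye(4); T[:3,:3]=R.from_rotvec(s["eef_rot"]).as_matrix(); T[:3,3]=s["position"]
    return p, p["intrinsics"], np.linalg.inv(T@p["tool_from_camera"]), s
def target(s,pos,rotm):
    "row (units) from state s to pose"
    R0=R.from_rotvec(s["eef_rot"]).as_matrix()
    return np.r_[R0.T@(np.array(pos)-s["position"])/40, np.degrees(R.from_matrix(R0.T@rotm).as_rotvec())/6]
def down(yaw):
    "tool x down, tool z (jaw axis) along horizontal direction yaw"
    x=np.array([0,0,-1.]); z=np.array([np.cos(yaw),np.sin(yaw),0]); return np.column_stack([x,np.cross(z,x),z])
E
python3 - <<'E'
from h import *
for n,items in {"top":[("grip",(217,150),88),("gripnet",(215.3,150.5),88),("rim",(222.9,256.5),70),("seat",(231.4,254.9),10),("stand",(228.5,154.9),0),
 ("c",(232.3,347),43),("c",(211.6,338.8),43),("c",(200.2,373.8),43),("c",(222.2,382.8),43)],
 "scene":[("gripnet",(276,207),88),("rim",(211.7,276.3),70),("seat",(224,274),10),("stand",(303.1,219.7),0),("c",(139.7,314.4),43),("c",(143.6,335.5),43),("c",(167.8,327.3),43),("c",(158.9,305.9),43)]}.items():
    K,E=load(n)
    for a,b,z in items: print(n,a,np.round(atz(K,E,b,z),1))
p,K,E,s=wrist(); print(np.round(p["tool_from_camera"],4),p["intrinsics"]); R0=R.from_rotvec(s["eef_rot"]).as_matrix(); print(R0.round(3))
E
```

```text
top grip [521.8 262.6  88. ]
top gripnet [526.3 261.5  88. ]
top rim [513.7 -17.2  70. ]
top seat [492.3 -13.8  10. ]
top stand [493.8 266.1   0. ]
top c [ 495.3 -262.1   43. ]
top c [ 550.7 -239.8   43. ]
top c [ 583.9 -334.6   43. ]
top c [ 524.8 -358.6   43. ]
scene gripnet [521.6 256.3  88. ]
scene rim [505.9  -9.8  70. ]
scene seat [511.8 -11.3  10. ]
scene stand [486.8 259.7   0. ]
scene c [ 581.5 -332.6   43. ]
scene c [ 520.  -355.8   43. ]
scene c [ 488.5 -252.1   43. ]
scene c [ 558.6 -246.3   43. ]
[[-1.000000e-03 -3.272000e-01  9.449000e-01 -1.428001e+02]
 [-2.000000e-04 -9.449000e-01 -3.272000e-01  8.336220e+01]
 [ 1.000000e+00 -5.000000e-04  8.000000e-04  3.735000e-01]
 [ 0.000000e+00  0.000000e+00  0.000000e+00  1.000000e+00]] [[271.85505088   0.         255.45664185]
 [  0.         271.85505088 186.8960061 ]
 [  0.           0.           1.        ]]
[[ 0.    -0.912 -0.411]
 [ 0.    -0.411  0.912]
 [-1.    -0.    -0.   ]]
```

```bash
python3 - <<'E'
from h import *
s=ctrl.read_state()
print(target(s,[538,-299,230],down(np.radians(198))).round(2), s["time"])
E
```

```text
[  0.03  -9.19   1.41 -13.95   0.     0.  ] 1.25
```

Emit:
play_rows:
  deltas:
    - [[0,-9.2,1.4,-14,0,0],[0,-9.2,1.4,-14,0,0],[0,-9.2,1.4,-14,0,0],[0,-9.2,1.4,-14,0,0],[0,-9.2,1.4,-14,0,0],[0,-9.2,1.4,-14,0,0],[0,-9.2,1.4,-14,0,0],[0,-9.2,1.4,-14,0,0],[0,-9.2,1.4,-14,0,0],[0,-9.2,1.4,-14,0,0],[0,-9.2,1.4,-14,0,0],[0,-9.2,1.4,-14,0,0],[0,-9.2,1.4,-14,0,0]]

```text
time: 2.55
position: [538.4, -299.1, 231.3]
eef_rot: [2.051, 0.327, -2.051]
contact_force: [-0.5, 0.4, -0.4]
finger_gap: 1.002
```

```bash
python3 - <<'E'
from h import *
p,K,E,s=wrist(); print(s["time"],s["position"],s["joint_positions"].round(2)); cv2.imwrite("pics/w1.png",p["image"]); np.savez("w10.npz",K=K,E=E)
for t,z in [("cover_c0",43),("cover",0)]:
    for d in eyes.spot_point(p,t)[:6]: print(t,np.round(d["point"],1),round(d["conf"],2),atz(K,E,d["point"],z).round(1))
E
```

```text
2.55 [ 538.4410715  -299.12377226  231.33752961] [-0.25  0.39  0.3  -0.   -1.48  0.57]
cover_c0 [119.4 238.4] 0.8 [ 575.5 -343.6   43. ]
cover_c0 [197.6 272.9] 0.72 [ 503.6 -262.4   43. ]
cover_c0 [201.3 231.1] 0.66 [ 554.  -240.4   43. ]
cover_c0 [122.3 281.2] 0.64 [ 526.  -356.3   43. ]
cover [154.2 259. ] 0.93 [ 535.6 -302.7    0. ]
```

View pics/w1.png

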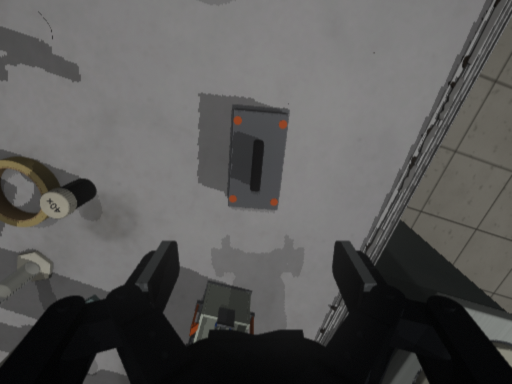

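The dots sit near (120,238), (124,284), (198,233) and (202,274). I'll refine them by colour.

```bash
cat >> h.py <<'E'
def blobs(im,lo,hi,amin=5,roi=None):
    h=cv2.cvtColor(im,cv2.COLOR_BGR2HSV)
    m=cv2.inRange(h,np.array(lo),np.array(hi))
    if roi: mm=np.zeros_like(m); a,b,c,d=roi; mm[a:b,c:d]=m[a:b,c:d]; m=mm
    n,l,st,ce=cv2.connectedComponentsWithStats(m)
    return [(ce[i][::-1],st[i,4]) for i in range(1,n) if st[i,4]>=amin]
E
python3 - <<'E'
from h import *
d=np.load("w10.npz");K,E=d["K"],d["E"]; im=cv2.imread("pics/w1.png")
P=[]
for c,a in blobs(im,(3,120,90),(18,255,255),5,(90,220,210,300)):
    q=atz(K,E,c,43); P.append(q); print(c.round(1),a,q.round(1))
P=np.array(P);print(P.mean(0))
D=np.linalg.norm(P[:,None]-P[None],axis=2);print(D.round(1))
P=P[np.argsort(P[:,1])]; v=P[2:].mean(0)-P[:2].mean(0); print("y axis yaw",np.degrees(np.arctan2(v[1],v[0]))-90)
E
```

```text
[120.  237.2] 57 [ 576.6 -342.5   43. ]
[124.  282.5] 58 [ 523.9 -354.9   43. ]
[198.2 232.4] 44 [ 553.7 -245.    43. ]
[201.7 273.5] 43 [ 501.  -257.2   43. ]
[ 538.76492247 -299.91229924   43.        ]
[[  0.   54.1 100.2 114. ]
 [ 54.1   0.  113.8 100.4]
 [100.2 113.8   0.   54.1]
 [114.  100.4  54.1   0. ]]
y axis yaw 13.21486006886309
```

Cover: (538.8, -299.9), yaw 13.2°. The distances match 54x100. Next is the tank.

```bash
python3 - <<'E'
from h import *
s=ctrl.read_state()
print(target(s,[509,-13,240],down(np.radians(180))).round(2), s["time"])
E
```

```text
[-0.22 -7.03 -1.53  3.03 -0.   -0.  ] 2.7
```

Emit:
play_rows:
  deltas:
    - [[-0.2,-7,-1.5,3,0,0],[-0.2,-7,-1.5,3,0,0],[-0.2,-7,-1.5,3,0,0],[-0.2,-7,-1.5,3,0,0],[-0.2,-7,-1.5,3,0,0],[-0.2,-7,-1.5,3,0,0],[-0.2,-7,-1.5,3,0,0],[-0.2,-7,-1.5,3,0,0],[-0.2,-7,-1.5,3,0,0],[-0.2,-7,-1.5,3,0,0]]

```text
time: 3.7
position: [508.1, -15.5, 239.2]
eef_rot: [2.22, 0.001, -2.221]
contact_force: [-0.3, -0.2, 0.8]
finger_gap: 1.001
```

```bash
python3 - <<'E'
from h import *
p,K,E,s=wrist(); print(s["time"],s["position"],s["joint_vel"].round(3)); cv2.imwrite("pics/w2.png",p["image"]); np.savez("w20.npz",K=K,E=E)
for t,z in [("tank_rim",70),("tank_seat",10),("tank",0)]:
    for d in eyes.spot_point(p,t)[:6]: print(t,np.round(d["point"],1),round(d["conf"],2),atz(K,E,d["point"],z).round(1))
c=cv2.resize(p["image"][70:260,140:380],None,fx=3.1,fy=3.1,interpolation=cv2.INTER_CUBIC); cv2.imwrite("pics/w2c.png",c)
E
```

```text
3.7 [508.07061621 -15.48782667 239.24425136] [-0.004  0.    -0.001 -0.001  0.002 -0.001]
tank_rim [172.9 255.5] 0.95 [508.8  -8.6  70. ]
tank_rim [182.7 110.5] 0.18 [684.   4.  70.]
tank_seat [155.6 256.9] 0.84 [506.8 -16.2  10. ]
tank [155.6 259.1] 0.73 [503.6 -14.    0. ]
```

View pics/w2c.png

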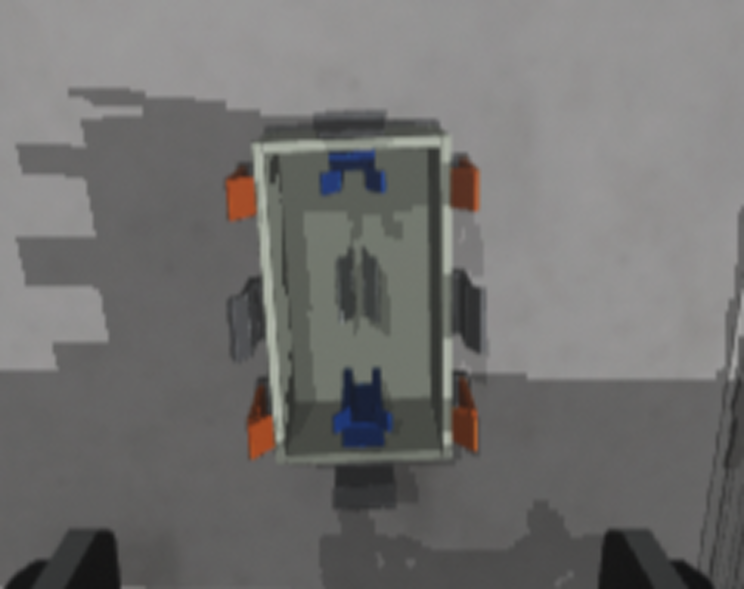

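```bash
cat >> h.py <<'E'
def rot2(yaw): c,s=np.cos(yaw),np.sin(yaw); return np.array([[c,-s,0],[s,c,0],[0,0,1]])
def fitpose(K,E,model,pix,x0):
    from scipy.optimize import least_squares
    f=lambda x:(proj(K,E,np.array(model)@rot2(x[2]).T+[x[0],x[1],0])-pix).ravel()
    r=least_squares(f,x0,loss="soft_l1",x_scale=[1,1,.01]); return r.x, r.fun.reshape(-1,2)
E
python3 - <<'E'
from h import *
d=np.load("w20.npz");K,E=d["K"],d["E"]; im=cv2.imread("pics/w2.png")
pk=np.array([[145,253],[135,452],[460,278],[457,453]])/3.1+[70,140]
# image top = -Y, image left = +X
m=[[36,-64,70],[-36,-64,70],[36,64,70],[-36,64,70]]
print([atz(K,E,q,70).round(1) for q in pk])
x,res=fitpose(K,E,m,pk,[508,-9,0]); print(x.round(3),np.degrees(x[2]),res.round(2).tolist())
c=cv2.imread("pics/w2c.png")
def line(P,col):
    q=(proj(K,E,np.array(P)@rot2(x[2]).T+[x[0],x[1],0])-[70,140])*3.1+1
    cv2.polylines(c,[np.round(q[:,::-1]).astype(int)],True,col,1,cv2.LINE_AA)
for a,b,z in [(36,64,70),(32,60,70),(32,60,10)]: line([[a,b,z],[-a,b,z],[-a,-b,z],[a,-b,z]],(0,255,255))
for z in (10,58): line([[4.5,51.5,z],[-4.5,51.5,z],[-4.5,-51.5,z],[4.5,-51.5,z]],(0,255,0))
line([[10.5,57,68],[-10.5,57,68],[-10.5,-57,68],[10.5,-57,68]],(255,255,0))
for sx in(43,-43):
  for sy in(46,-46): line([[sx,sy-6,88],[sx,sy+6,88]],(0,0,255))
cv2.imwrite("pics/w2o.png",c)
E
```

```text
[array([546.6, -73.6,  70. ]), array([475.2, -77.2,  70. ]), array([541.4,  51.4,  70. ]), array([470. ,  49.9,  70. ])]
[ 5.08295e+02 -1.20110e+01  4.10000e-02] 2.369865269770684 [[-0.82, -0.27], [-0.27, 0.21], [1.48, -0.15], [0.39, 0.21]]
```

View pics/w2o.png

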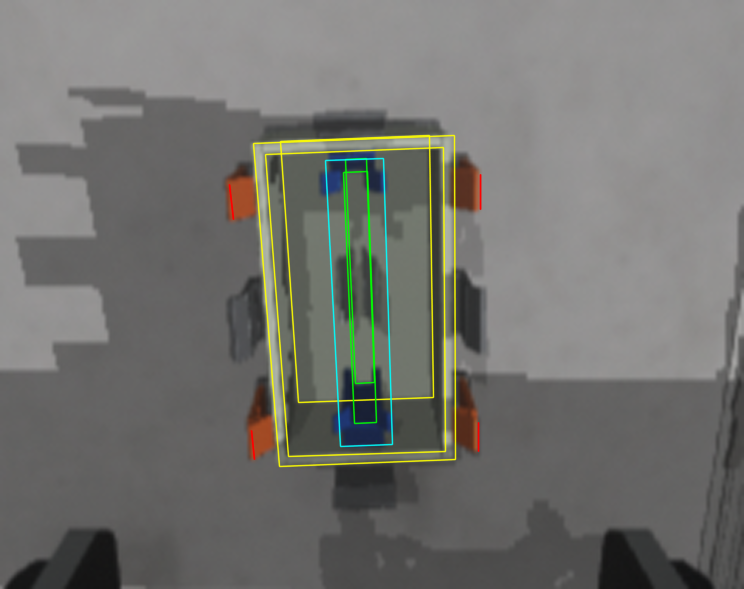

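Tank: about (508.3, -12.2), yaw 2.4°. The wireframe overlays well on the rim, guides and clips. Next is the stand.

```bash
python3 - <<'E'
from h import *
s=ctrl.read_state()
print(target(s,[505,258,240],down(np.radians(180))).round(2), s["time"])
E
```

```text
[-0.02 -6.83  0.06  0.02  0.   -0.  ] 3.9
```

Emit:
play_rows:
  deltas:
    - [[0,-6.8,0,0,0,0],[0,-6.8,0,0,0,0],[0,-6.8,0,0,0,0],[0,-6.8,0,0,0,0],[0,-6.8,0,0,0,0],[0,-6.8,0,0,0,0],[0,-6.8,0,0,0,0],[0,-6.8,0,0,0,0],[0,-6.8,0,0,0,0]]
  hand: -0.2

```text
time: 4.8
position: [507.7, 255.6, 239.4]
eef_rot: [2.221, 0.001, -2.221]
contact_force: [0.5, -0.2, 0.4]
finger_gap: 0.603
```

```bash
python3 - <<'E'
from h import *
p,K,E,s=wrist(); print(s["time"],s["position"],s["joint_positions"].round(3)); cv2.imwrite("pics/w3.png",p["image"]); np.savez("w30.npz",K=K,E=E)
for t,z in [("cassette_grip",88.5),("cassette",6),("dam",6),("stand",0)]:
    for d in eyes.spot_point(p,t)[:6]: print(t,np.round(d["point"],1),round(d["conf"],2),atz(K,E,d["point"],z).round(1))
c=cv2.resize(p["image"][70:260,140:380],None,fx=3.1,fy=3.1,interpolation=cv2.INTER_CUBIC); cv2.imwrite("pics/w3c.png",c)
E
```

```text
4.8 [507.74162661 255.62956797 239.44257421] [ 0.742  0.29   0.176  0.    -1.457 -0.741]
cassette_grip [143.9 145.3] 0.86 [628.  224.6  88.5]
cassette_grip [174.2 243.8] 0.84 [521.6 258.8  88.5]
cassette [161.2 246.3] 0.81 [521.6 263.9   6. ]
cassette [162.6 293.1] 0.64 [455.1 265.9   6. ]
cassette [134.6 163.6] 0.55 [634.8 226.6   6. ]
dam [162.9 291.1] 0.82 [457.9 266.4   6. ]
stand [159.2 269.7] 0.73 [488.1 262.4   0. ]
```

View pics/w3c.png

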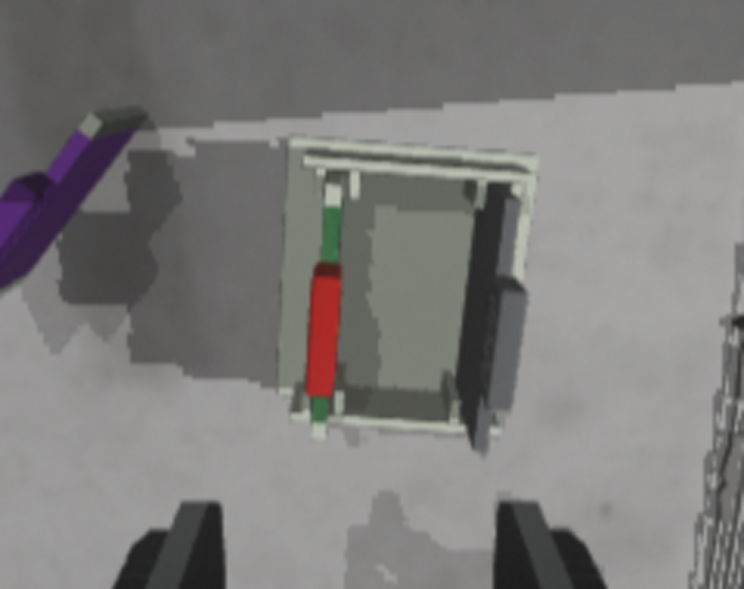

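View pics/w3.png

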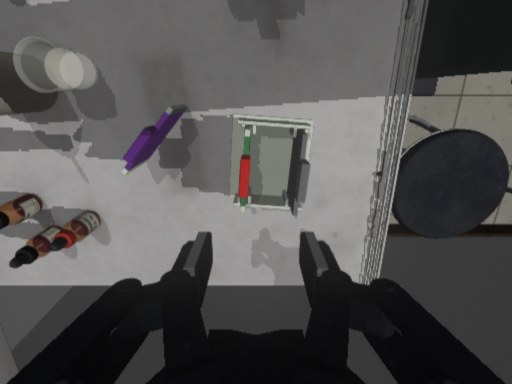

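```bash
python3 - <<'E'
from h import *
d=np.load("w30.npz");K,E=d["K"],d["E"]
pk=np.array([[277,315],[277,341],[395,307],[396,334],[184,325],[184,341],[437,312],[437,326]])/3.1+[70,140]
m=[[5,-22,101],[-5,-22,101],[5,22,101],[-5,22,101],[3,-50,76],[-3,-50,76],[3,50,76],[-3,50,76]]
x,res=fitpose(K,E,m,pk,[521,258,0]); print(x.round(3),np.degrees(x[2]),res.round(2).tolist())
for i in range(8): print(atz(K,E,pk[i],m[i][2]).round(1))
c=cv2.imread("pics/w3c.png")
def line(P,col):
    q=(proj(K,E,np.array(P)@rot2(x[2]).T+[x[0],x[1],0])-[70,140])*3.1+1
    cv2.polylines(c,[np.round(q[:,::-1]).astype(int)],True,col,1,cv2.LINE_AA)
for a,b,z in [(5,22,101),(5,22,76),(3,50,76),(3,50,6)]: line([[a,b,z],[-a,b,z],[-a,-b,z],[a,-b,z]],(0,255,255))
for a in (32,): line([[-32-a+8,-41,46],[-32-a+8,-56,46]],(255,0,255))
line([[-87,-60,6],[23,-60,6],[23,60,6],[-87,60,6]],(0,255,0))
cv2.imwrite("pics/w3o.png",c)
E
```

```text
[ 5.20531e+02  2.60326e+02 -6.50000e-02] -3.7456994663828906 [[-0.65, -0.87], [-0.04, 0.19], [0.0, -0.2], [0.23, 0.09], [-0.33, 0.08], [0.03, 0.32], [0.33, -0.05], [0.62, 0.31]]
[523.2 238.8 101. ]
[514.3 238.7 101. ]
[526.7 281.9 101. ]
[517.1 282.3 101. ]
[520.4 210.6  76. ]
[514.6 210.6  76. ]
[526.7 309.6  76. ]
[521.2 309.6  76. ]
```

View pics/w3o.png

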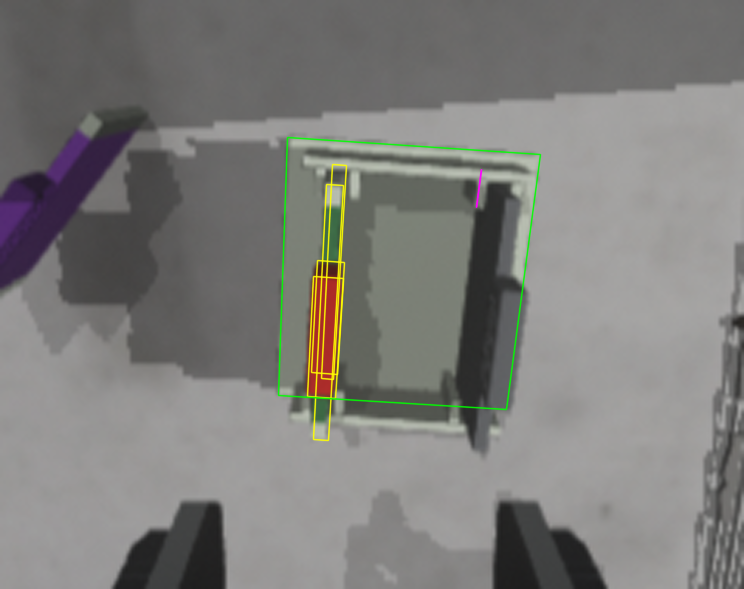

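```bash
python3 - <<'E'
from h import *
s=ctrl.read_state()
for z in (130,71):print(target(s,[520.5,260.3,z],down(np.radians(176.25))).round(3), s["time"])
E
```

```text
[ 2.738e+00 -1.050e-01 -3.210e-01  6.340e-01 -2.000e-03  1.000e-03] 5.05
[ 4.213e+00 -1.050e-01 -3.200e-01  6.340e-01 -2.000e-03  1.000e-03] 5.05
```

Emit:
play_rows:
  deltas:
    - [[1.0,-0.105,-0.32,0.63,0,0],[2.0,-0.105,-0.32,0.63,0,0],[2.6,-0.105,-0.32,0.63,0,0],[2.74,-0.105,-0.32,0.63,0,0],[2.74,-0.105,-0.32,0.63,0,0],[3.0,-0.105,-0.32,0.63,0,0],[3.4,-0.105,-0.32,0.63,0,0],[3.8,-0.105,-0.32,0.63,0,0],[4.1,-0.105,-0.32,0.63,0,0],[4.2,-0.105,-0.32,0.63,0,0],[4.2,-0.105,-0.32,0.63,0,0],[4.2,-0.105,-0.32,0.63,0,0]]

```text
time: 6.25
position: [521.1, 260.7, 72.4]
eef_rot: [-2.19, 0.07, 2.186]
contact_force: [-0.6, 0.7, 0.3]
finger_gap: 0.595
```

```bash
python3 - <<'E'
from h import *
p,K,E,s=wrist(); print(s["time"],s["position"],s["contact_force"]); cv2.imwrite("pics/w4.png",p["image"])
E
```

```text
6.25 [521.06942067 260.67623381  72.38679977] [-0.56513154  0.69735743  0.26030431]
```

View pics/w4.png

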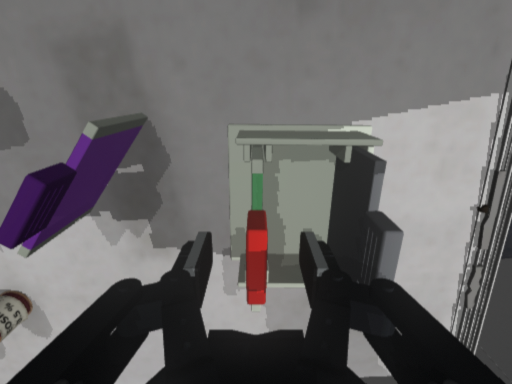

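The red tab (257,256) is midway between the fingers. Closing.

Emit:
play_rows:
  deltas:
    - [[0,0,0,0,0,0],[0,0,0,0,0,0],[0,0,0,0,0,0],[0,0,0,0,0,0],[0,0,0,0,0,0],[0,0,0,0,0,0]]
  hand: 1
  newtons: 50

```text
time: 6.9
position: [521.4, 260.9, 73.0]
eef_rot: [-2.191, 0.069, 2.185]
contact_force: [-0.4, -0.2, 4.2]
finger_gap: 0.107
```

Emit:
play_rows:
  deltas:
    - [[-0.3,0,0,0,0,0],[-0.8,0,0,0,0,0],[-1.6,0,0,0,0,0],[-2.4,0,0,0,0,0],[-3.0,0,0,0,0,0],[-3.0,0,0,0,0,0]]

```text
time: 7.5
position: [522.7, 261.5, 197.5]
eef_rot: [-2.195, 0.064, 2.176]
contact_force: [0.8, 0.8, -0.9]
finger_gap: 0.104
```

```bash
python3 - <<'E'
from h import *
p,K,E,s=wrist(); print(s["time"],s["position"],s["contact_force"],s["finger_gap"]); cv2.imwrite("pics/w5.png",p["image"])
q=eyes.get_image("scene"); cv2.imwrite("pics/s5.png",q["image"])
print(target(s,[508.3,-12.2,195],down(np.radians(182.4))).round(3), s["time"])
E
```

```text
7.5 [522.71961462 261.46132291 197.54952532] [ 0.76151496  0.80316709 -0.86507512] 0.10430511922695102
[ 0.024  6.851 -0.081 -1.016 -0.084  0.052] 7.5
```

View pics/w5.png

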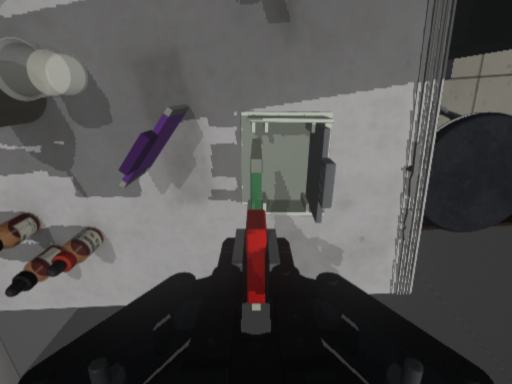

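View pics/s5.png

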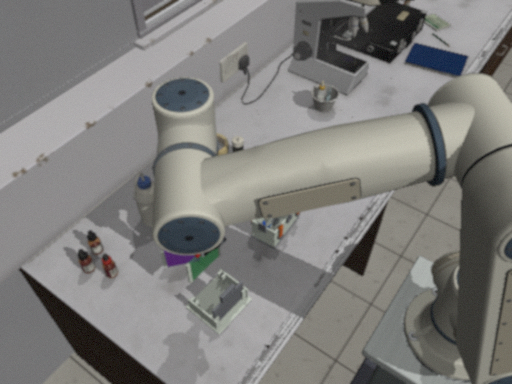

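Emit:
play_rows:
  deltas:
    - [[0,0.5,0,-0.1,-0.08,0.05],[0,1.3,0,-0.2,-0.08,0.05],[0,2.3,0,-0.4,-0.08,0.05],[0,3.3,0,-0.5,-0.08,0.05],[0,4.3,-0.02,-0.7,-0.08,0.05],[0,5.3,-0.05,-0.9,-0.08,0.05],[0,6.1,-0.08,-1.0,-0.08,0.05],[0,6.6,-0.08,-1.02,-0.08,0.05],[0.02,6.85,-0.08,-1.02,-0.08,0.05],[0.02,6.85,-0.08,-1.02,-0.08,0.05],[0.02,6.85,-0.08,-1.02,-0.08,0.05],[0.02,6.85,-0.08,-1.02,-0.08,0.05]]

```text
time: 8.8
position: [506.2, -12.1, 191.4]
eef_rot: [2.191, 0.044, -2.206]
contact_force: [-0.1, 0.1, -0.8]
finger_gap: 0.111
```

```bash
python3 - <<'E'
from h import *
p,K,E,s=wrist(); print(s["time"],s["position"],s["contact_force"],s["finger_gap"]); cv2.imwrite("pics/w6.png",p["image"]); np.savez("w60.npz",K=K,E=E)
R0=R.from_rotvec(s["eef_rot"]).as_matrix(); print(R0.round(4))
c=cv2.resize(p["image"][90:340,160:360],None,fx=2.4,fy=2.4,interpolation=cv2.INTER_CUBIC); cv2.imwrite("pics/w6c.png",c)
E
```

```text
8.8 [506.17709833 -12.09454206 191.36903179] [-0.12394273  0.05102111 -0.80744839] 0.110839658544676
[[-0.0067  0.0428 -0.9991]
 [-0.0028 -0.9991 -0.0428]
 [-1.      0.0025  0.0068]]
```

View pics/w6c.png

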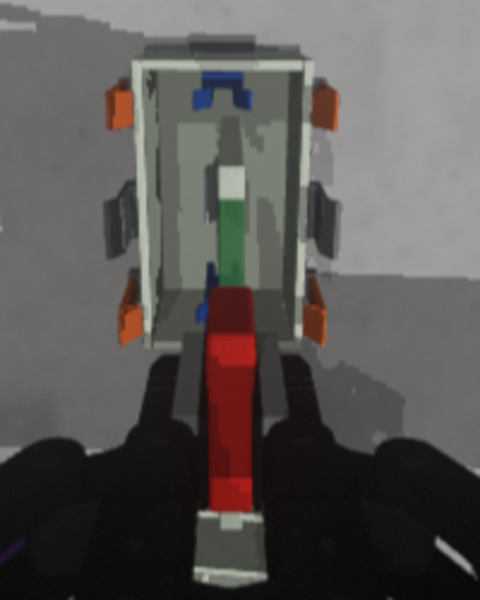

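```bash
python3 - <<'E'
from h import *
d=np.load("w60.npz");K,E=d["K"],d["E"]
zt=191.4; zb=zt-67
pk=np.array([[335,206],[335,257],[166,218],[166,245],[288,208],[288,253]])/2.4+[90,160]
m=[[5,-22,zb+95],[-5,-22,zb+95],[3,-50,zb+70],[-3,-50,zb+70],[5,-22,zb+70],[-5,-22,zb+70]]
x,res=fitpose(K,E,m,pk,[506,-12,0.04]); print(x.round(3),np.degrees(x[2]),res.round(2).tolist())
c=cv2.imread("pics/w6c.png")
def line(P,col,x=x,cl=True):
    q=(proj(K,E,np.array(P)@rot2(x[2]).T+[x[0],x[1],0])-[90,160])*2.4+.7
    cv2.polylines(c,[np.round(q[:,::-1]).astype(int)],cl,col,1,cv2.LINE_AA)
for a,b,z in [(5,22,zb+95),(5,22,zb+70),(3,50,zb+70),(3,50,zb)]: line([[a,b,z],[-a,b,z],[-a,-b,z],[a,-b,z]],(0,255,255))
# tank
T=[508.3,-12.2,np.radians(2.4)]
for a,b,z in [(36,64,70),(32,60,70)]: line([[a,b,z],[-a,b,z],[-a,-b,z],[a,-b,z]],(0,255,0),T)
line([[10.5,57,68],[-10.5,57,68],[-10.5,-57,68],[10.5,-57,68]],(255,255,0),T)
cv2.imwrite("pics/w6o.png",c)
E
```

```text
[ 5.06776e+02 -1.22630e+01  3.60000e-02] 2.0390731597550307 [[0.2, 0.07], [0.27, -0.04], [0.52, -0.09], [0.58, 0.06], [-1.41, 0.44], [-1.33, -0.45]]
```

View pics/w6o.png

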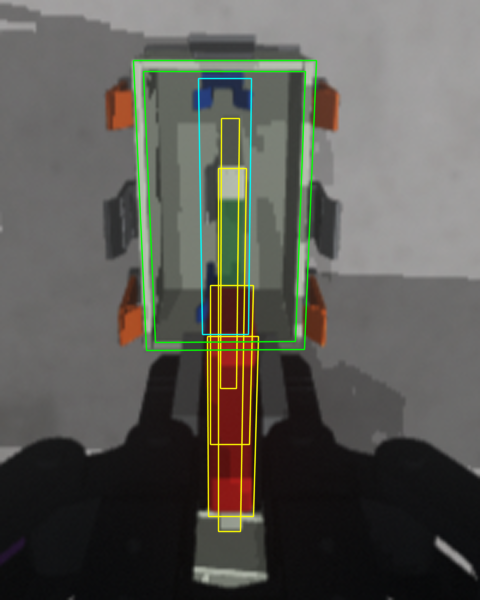

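```bash
python3 - <<'E'
from h import *
s=ctrl.read_state(); print(s["position"],s["time"])
for z in (145,120):print(target(s,[508,-12.4,z],down(np.radians(182.6))).round(3))
E
```

```text
[506.21946527 -12.05041975 191.46730787] 8.85
[ 1.161  0.008 -0.052 -0.022  0.063 -0.024]
[ 1.786  0.006 -0.056 -0.022  0.063 -0.024]
```

Emit:
play_rows:
  deltas:
    - [[0.2,0,-0.05,0,0.06,-0.02],[0.5,0,-0.05,0,0.06,-0.02],[0.8,0,-0.05,0,0.06,-0.02],[1.0,0,-0.05,0,0.06,-0.02],[1.05,0,-0.05,0,0.06,-0.02],[1.05,0,-0.05,0,0.06,-0.02]]

```text
time: 9.45
position: [507.8, -12.2, 149.0]
eef_rot: [2.198, 0.046, -2.201]
contact_force: [0.6, -0.1, -1.3]
finger_gap: 0.101
```

```bash
python3 - <<'E'
from h import *
p,K,E,s=wrist(); print(s["position"],s["time"],s["contact_force"])
R0=R.from_rotvec(s["eef_rot"]).as_matrix(); print(R0.round(4))
cv2.imwrite("pics/w7.png",cv2.resize(p["image"][90:340,130:390],None,fx=2.4,fy=2.4,interpolation=cv2.INTER_CUBIC))
for z in (145,120):print(target(s,[508,-12.4,z],down(np.radians(182.6))).round(3))
E
```

```text
[507.76948037 -12.20732381 148.99338637] 9.45 [ 0.64024327 -0.05072607 -1.28913498]
[[-1.200e-03  4.300e-02 -9.991e-01]
 [-8.000e-04 -9.991e-01 -4.300e-02]
 [-1.000e+00  8.000e-04  1.300e-03]]
[ 0.1    0.005 -0.006 -0.023  0.012 -0.007]
[ 0.725  0.004 -0.006 -0.023  0.012 -0.007]
```

View pics/w7.png

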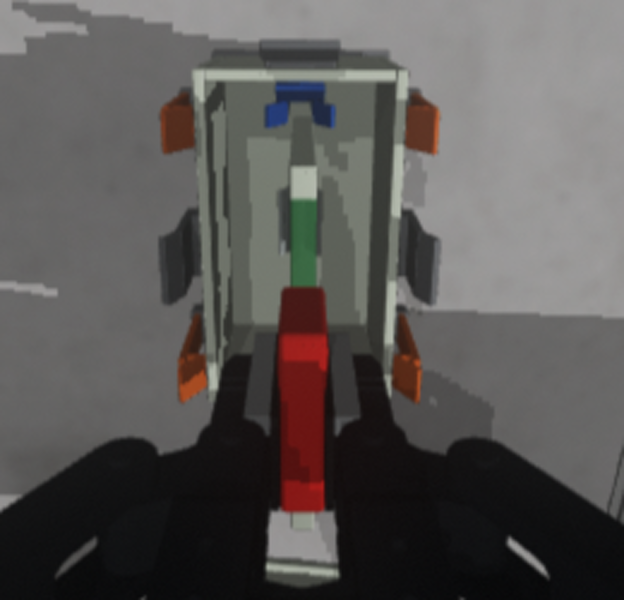

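The plate's far bottom edge (302,105) is centred between the blue guide lips (277 and 324). Descending.

Emit:
play_rows:
  deltas:
    - [[0.1,0,0,-0.02,0,0],[0.25,0,0,-0.02,0,0],[0.4,0,0,-0.02,0,0],[0.55,0,0,-0.02,0,0],[0.65,0,0,-0.02,0,0],[0.72,0,0,-0.02,0,0],[0.72,0,0,-0.02,0,0]]

```text
time: 10.2
position: [507.9, -12.2, 120.3]
eef_rot: [2.197, 0.049, -2.199]
contact_force: [-0.1, -0.3, -1.1]
finger_gap: 0.11
```

Emit:
play_rows:
  deltas:
    - [[0.1,0,0,0,0,0],[0.2,0,0,0,0,0],[0.3,0,0,0,0,0],[0.4,0,0,0,0,0],[0.4,0,0,0,0,0]]

```text
time: 10.7
position: [507.6, -12.3, 103.6]
eef_rot: [2.196, 0.049, -2.2]
contact_force: [-0.2, 0.5, -0.1]
finger_gap: 0.106
```

```bash
python3 - <<'E'
from h import *
p,K,E,s=wrist(); print(s["position"],s["time"],s["contact_force"],s["moment"])
R0=R.from_rotvec(s["eef_rot"]).as_matrix(); print(R0.round(4))
cv2.imwrite("pics/w8.png",cv2.resize(p["image"][90:340,130:390],None,fx=2.4,fy=2.4,interpolation=cv2.INTER_CUBIC))
E
```

```text
[507.57381608 -12.25797903 103.61421425] 10.7 [-0.15233467  0.53337789 -0.05609942] [-0.00400515 -0.03951409  0.03950784]
[[-1.90e-03  4.51e-02 -9.99e-01]
 [-9.00e-04 -9.99e-01 -4.51e-02]
 [-1.00e+00  9.00e-04  1.90e-03]]
```

View pics/w8.png

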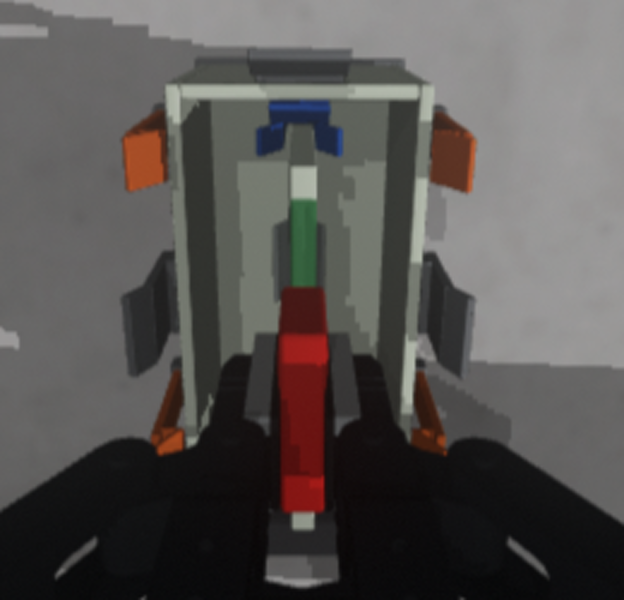

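The plate is in the groove (bottom about 37 mm) with no contact force. Pushing.

Emit:
play_rows:
  deltas:
    - [[0.1,0,0,0,0,0],[0.2,0,0,0,0,0],[0.3,0,0,0,0,0],[0.4,0,0,0,0,0],[0.5,0,0,0,0,0],[0.58,0,0,0,0,0],[0.58,0,0,0,0,0]]

```text
time: 11.45
position: [507.7, -12.3, 80.1]
eef_rot: [2.196, 0.048, -2.2]
contact_force: [2.2, -0.8, -3.1]
finger_gap: 0.103
```

```bash
python3 - <<'E'
from h import *
s=ctrl.read_state(); print(s["position"],s["time"],s["contact_force"],s["moment"])
E
```

```text
[507.67554967 -12.29812171  80.11525244] 11.45 [ 2.23661452 -0.76767289 -3.07940923] [-0.1274586  -1.12387896 -0.07533319]
```

```bash
python3 - <<'E'
from h import *
p,K,E,s=wrist(); print(s["position"],s["time"],s["contact_force"],s["moment"])
cv2.imwrite("pics/w9.png",cv2.resize(p["image"][90:340,130:390],None,fx=2.4,fy=2.4,interpolation=cv2.INTER_CUBIC))
E
```

```text
[507.67554967 -12.29812171  80.11525244] 11.45 [ 2.23661452 -0.76767289 -3.07940923] [-0.1274586  -1.12387896 -0.07533319]
```

View pics/w9.png

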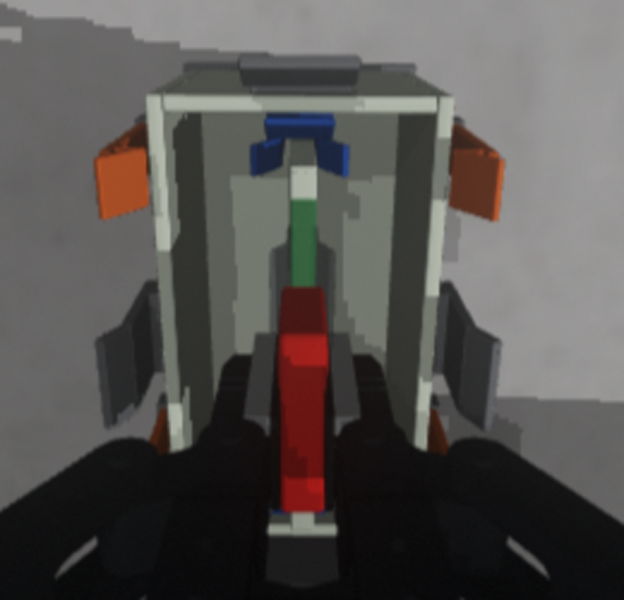

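No slip: the tab is at the same pixels. Continuing in small steps.

Emit:
play_rows:
  deltas:
    - [[0.04,0,0,0,0,0],[0.07,0,0,0,0,0],[0.1,0,0,0,0,0],[0.1,0,0,0,0,0]]

```text
time: 11.9
position: [508.0, -12.4, 77.0]
eef_rot: [2.197, 0.048, -2.199]
contact_force: [-0.2, -0.3, 5.1]
finger_gap: 0.106
```

Emit:
play_rows:
  deltas:
    - [[0.03,0,0,0,0,0],[0.06,0,0,0,0,0],[0.06,0,0,0,0,0]]

```text
time: 12.2
position: [508.4, -12.5, 76.9]
eef_rot: [2.198, 0.049, -2.196]
contact_force: [-5.0, 1.3, 17.6]
finger_gap: 0.108
```

Stopped dead at TCP z 76.9 (plate bottom about 10 mm) while the force rose to 17.6 N, so it is home. Releasing.

Emit:
play_rows:
  deltas:
    - [[0,0,0,0,0,0],[0,0,0,0,0,0],[0,0,0,0,0,0],[0,0,0,0,0,0]]
  hand: 0.35

```text
time: 12.6
position: [508.0, -12.5, 76.4]
eef_rot: [2.197, 0.049, -2.198]
contact_force: [-0.5, 0.4, 0.5]
finger_gap: 0.329
```

Emit:
play_rows:
  deltas:
    - [[-0.4,0,0,0,0,0],[-1.2,0,0,0,0,0],[-2.2,0,0,0,0,0],[-3.2,0,0,0,0,0],[-3.8,0,0,0,0,0],[-3.8,0,0,0,0,0],[-3.8,0,0,0,0,0]]

```text
time: 13.3
position: [507.9, -12.1, 228.1]
eef_rot: [2.197, 0.049, -2.198]
contact_force: [0.2, -0.6, -0.5]
finger_gap: 0.326
```

```bash
python3 - <<'E'
from h import *
p,K,E,s=wrist(); print(s["position"],s["time"],s["contact_force"],s["moment"]); np.savez("w100.npz",K=K,E=E)
c=cv2.resize(p["image"][70:280,130:390],None,fx=2.8,fy=2.8,interpolation=cv2.INTER_CUBIC);cv2.imwrite("pics/w10.png",c)
def line(P,col,x,cl=True):
    q=(proj(K,E,np.array(P)@rot2(x[2]).T+[x[0],x[1],0])-[70,130])*2.8+.9
    cv2.polylines(c,[np.round(q[:,::-1]).astype(int)],cl,col,1,cv2.LINE_AA)
T=[508.6,-12.6,np.radians(2.4)];zb=10
for a,b,z in [(5,22,zb+95),(5,22,zb+70),(3,50,zb+70),(36,64,70)]: line([[a,b,z],[-a,b,z],[-a,-b,z],[a,-b,z]],(0,255,255),T)
cv2.imwrite("pics/w10o.png",c)
print(target(s,[538.8,-299.9,230],down(np.radians(193.2))).round(3))
E
```

```text
[507.91468515 -12.10145125 228.14401215] 13.3 [ 0.16066256 -0.59511746 -0.48711058] [0.02018426 0.01696715 0.03570328]
[-3.800e-02  7.223e+00 -4.420e-01 -1.762e+00  4.000e-03 -1.100e-02]
```

View pics/w10o.png

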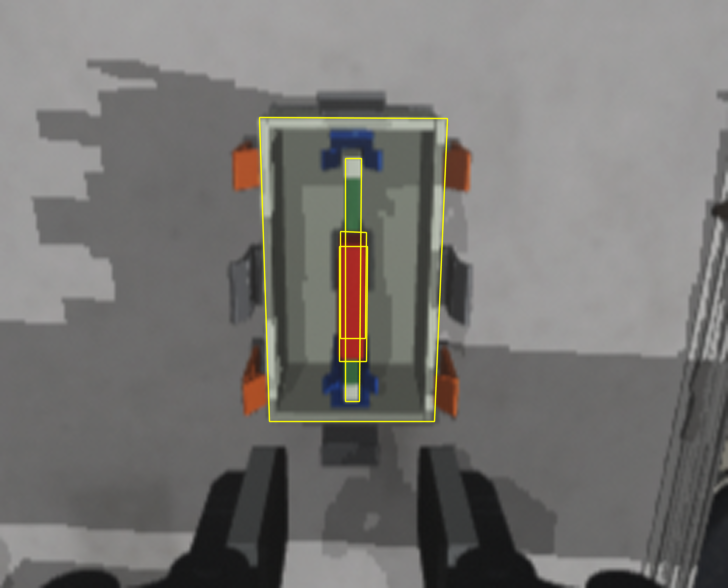

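The overlay at home height matches the cassette (tab at 353,303) and the rim. Now the cover.

Emit:
play_rows:
  deltas:
    - [[0,1.2,-0.1,-0.3,0,0],[0,2.4,-0.2,-0.6,0,0],[0,3.6,-0.3,-1,0,0],[0,4.8,-0.4,-1.3,0,0],[0,6,-0.44,-1.6,0,0],[0,7,-0.44,-1.76,0,0],[0,7.22,-0.44,-1.76,0,0],[0,7.22,-0.44,-1.76,0,0],[0,7.22,-0.44,-1.76,0,0],[1,7.22,-0.44,-1.76,0,0],[2,7.22,-0.44,-1.76,0,0],[3,7.22,-0.44,-1.76,0,0],[3,7.22,-0.44,-1.76,0,0],[3,7.22,-0.44,-1.76,0,0]]
  hand: 0.1

```text
time: 14.75
position: [538.3, -299.4, 108.7]
eef_rot: [2.094, 0.242, -2.101]
contact_force: [0.2, -0.3, 1.3]
finger_gap: 0.453
```

```bash
python3 - <<'E'
from h import *
p,K,E,s=wrist(); print(s["position"],s["time"],s["contact_force"]); np.savez("w110.npz",K=K,E=E)
cv2.imwrite("pics/w11.png",p["image"])
P=[]
for c,a in blobs(p["image"],(3,120,90),(18,255,255),15): q=atz(K,E,c,43); P.append(q); print(c.round(1),a,q.round(1))
C=np.array([538.8,-299.9,0]); m=[[27,50,43],[27,-50,43],[-27,50,43],[-27,-50,43]]
print(proj(K,E,np.array(m)@rot2(np.radians(13.2)).T+C).round(1))
print(target(s,[538.8,-299.9,47],down(np.radians(193.2))).round(3))
E
```

```text
[ 538.31430423 -299.35744118  108.71481621] 14.75 [ 0.19141333 -0.25847472  1.3082259 ]
[138.2 220.6] 141 [ 576.6 -342.7   43. ]
[138.2 291.4] 136 [ 523.9 -355.1   43. ]
[252.4 226.7] 62 [ 552.3 -245.    43. ]
[252.4 284.6] 56 [ 502.5 -256.6   43. ]
[[252.  225.3]
 [138.5 220.7]
 [252.  286.3]
 [138.6 291.3]]
[ 1.543  0.013 -0.014  0.015  0.03  -0.017]
```

View pics/w11.png

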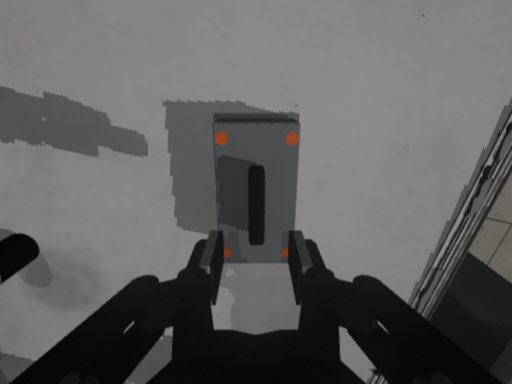

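The far dots agree with the prediction to 0.3 px, and the rib (256,205) is between the fingers. Descending to grip.

Emit:
play_rows:
  deltas:
    - [[0.4,0.01,-0.01,0,0.03,-0.02],[0.8,0.01,-0.01,0,0.03,-0.02],[1.2,0.01,-0.01,0,0.03,-0.02],[1.4,0.01,-0.01,0,0.03,-0.02],[1.5,0.01,-0.01,0,0.03,-0.02],[1.5,0.01,-0.01,0,0.03,-0.02]]

```text
time: 15.4
position: [540.6, -300.7, 51.3]
eef_rot: [2.102, 0.242, -2.093]
contact_force: [-0.3, -0.7, 0.5]
finger_gap: 0.45
```

Emit:
play_rows:
  deltas:
    - [[0,0,0,0,0,0],[0,0,0,0,0,0],[0,0,0,0,0,0],[0,0,0,0,0,0],[0,0,0,0,0,0]]
  hand: 1
  newtons: 70

```text
time: 15.9
position: [540.9, -301.1, 52.5]
eef_rot: [2.103, 0.241, -2.091]
contact_force: [-1.6, 0.3, 6.7]
finger_gap: 0.116
```

```bash
python3 - <<'E'
from h import *
p,K,E,s=wrist(); print(s["position"],s["time"],s["contact_force"]); np.savez("w120.npz",K=K,E=E)
cv2.imwrite("pics/w12.png",p["image"])
R0=R.from_rotvec(s["eef_rot"]).as_matrix(); print(R0.round(4))
E
```

```text
[ 540.86315431 -301.06592092   52.46461625] 15.9 [-1.62565696  0.31298327  6.69078735]
[[ 0.0058  0.2303 -0.9731]
 [-0.0026 -0.9731 -0.2303]
 [-1.      0.0038 -0.005 ]]
```

View pics/w12.png

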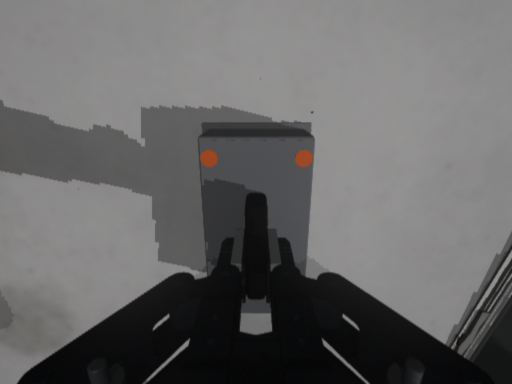

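Gripped, but shallow (TCP 52.5). I'll regrip a few mm deeper.

Emit:
play_rows:
  deltas:
    - [[0,0,0,0,0,0],[0,0,0,0,0,0],[0,0,0,0,0,0]]
  hand: 0.4

```text
time: 16.25
position: [540.8, -301.0, 52.2]
eef_rot: [2.103, 0.242, -2.091]
contact_force: [-0.8, -0.4, -0.8]
finger_gap: 0.301
```

```bash
python3 - <<'E'
from h import *
s=ctrl.read_state(); print(s["position"],s["time"],s["contact_force"])
print(target(s,[538.8,-299.9,46],down(np.radians(193.2))).round(3))
E
```

```text
[ 540.84397467 -300.95200757   52.19069057] 16.25 [-0.78625924 -0.3695029  -0.8037339 ]
[ 0.154 -0.038  0.044  0.018 -0.047 -0.033]
```

Emit:
play_rows:
  deltas:
    - [[0.08,-0.02,0.02,0,-0.05,-0.03],[0.16,-0.02,0.02,0,-0.05,-0.03],[0.16,-0.02,0.02,0,-0.05,-0.03],[0.16,-0.02,0.02,0,-0.05,-0.03]]

```text
time: 16.65
position: [539.8, -300.3, 45.5]
eef_rot: [2.097, 0.245, -2.099]
contact_force: [0.6, -0.3, -0.1]
finger_gap: 0.303
```

Emit:
play_rows:
  deltas:
    - [[0,0,0,0,0,0],[0,0,0,0,0,0],[0,0,0,0,0,0],[0,0,0,0,0,0],[0,0,0,0,0,0]]
  hand: 1
  newtons: 80

```text
time: 17.15
position: [540.1, -300.4, 45.7]
eef_rot: [2.098, 0.244, -2.098]
contact_force: [1.6, -0.6, 0.4]
finger_gap: 0.117
```

Emit:
play_rows:
  deltas:
    - [[-0.3,0,0,0,0,0],[-0.8,0,0,0,0,0],[-1.6,0,0,0,0,0],[-2.4,0,0,0,0,0],[-3.2,0,0,0,0,0],[-3.5,0,0,0,0,0],[-3.5,0,0,0,0,0]]

```text
time: 17.85
position: [540.8, -300.6, 187.8]
eef_rot: [2.101, 0.243, -2.094]
contact_force: [0.1, 0.9, -3.3]
finger_gap: 0.121
```

```bash
python3 - <<'E'
from h import *
p,K,E,s=wrist(); print(s["position"],s["time"],s["contact_force"]); np.savez("w130.npz",K=K,E=E)
cv2.imwrite("pics/w13.png",p["image"])
R0=R.from_rotvec(s["eef_rot"]).as_matrix(); print(R0.round(4))
for c,a in blobs(p["image"],(3,120,90),(18,255,255),15): print(c.round(1),a)
print(target(s,[508.6,-12.6,185],down(np.radians(182.4))).round(3))
E
```

```text
[ 540.76638011 -300.56543606  187.75802116] 17.85 [ 0.0929354   0.89671305 -3.26589278]
[[ 0.0035  0.2303 -0.9731]
 [-0.0015 -0.9731 -0.2303]
 [-1.      0.0023 -0.003 ]]
[158.9 205.9] 264
[159. 305.] 261
[ 0.055 -7.191 -0.875  1.819 -0.031 -0.019]
```

View pics/w13.png

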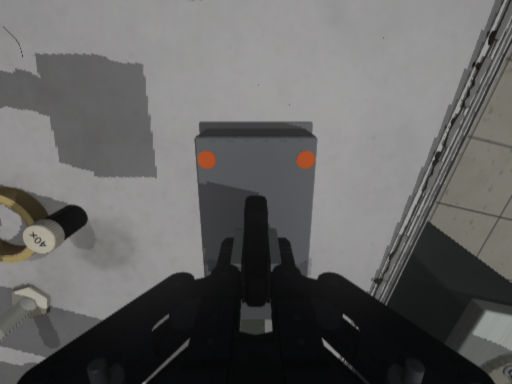

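```bash
cat >> h.py <<'E'
def cover_in_hand(p,K,E,s,dz=-2.7):
    b=sorted(blobs(p["image"],(3,120,90),(18,255,255),100),key=lambda t:t[0][1])[:2] if False else None
E
python3 - <<'E'
from h import *
d=np.load("w130.npz");K,E=d["K"],d["E"]
a=atz(K,E,[158.9,205.9],185.0);b=atz(K,E,[159,305],185.0)
v=a-b; print(a,b,np.linalg.norm(v)); yaw=np.arctan2(v[1],v[0]); m=(a+b)/2
c=m+rot2(yaw)@np.array([0,50,0]); print(np.degrees(yaw),c)
print("tool-relative", rot2(yaw).T@(c-[540.77,-300.57,0]))
E
```

```text
[ 579.43867464 -342.19934552  185.        ] [ 526.62446375 -354.67768807  185.        ] 54.26831400583675
13.293416115827656 [ 541.53467383 -299.77825172  185.        ]
tool-relative [  0.92623757   0.59470612 185.        ]
```

```bash
python3 - <<'E'
from h import *
s=ctrl.read_state()
print(target(s,[507.7,-13.2,188],down(np.radians(182.4))).round(3))
E
```

```text
[-6.200e-02 -7.163e+00 -8.660e-01  1.817e+00 -2.000e-03  2.000e-03]
```

Emit:
play_rows:
  deltas:
    - [[0,-0.5,-0.1,0.1,0,0],[0,-1.3,-0.2,0.3,0,0],[0,-2.3,-0.3,0.6,0,0],[0,-3.3,-0.4,0.9,0,0],[0,-4.3,-0.5,1.2,0,0],[0,-5.3,-0.65,1.5,0,0],[-0.05,-6.2,-0.8,1.7,0,0],[-0.05,-6.8,-0.86,1.8,0,0],[-0.05,-7.1,-0.87,1.82,0,0],[-0.05,-7.16,-0.87,1.82,0,0],[-0.05,-7.16,-0.87,1.82,0,0],[-0.05,-7.16,-0.87,1.82,0,0]]

```text
time: 19.1
position: [507.7, -14.2, 187.0]
eef_rot: [2.2, 0.045, -2.202]
contact_force: [-0.1, 0.3, -2.3]
finger_gap: 0.118
```

```bash
python3 - <<'E'
from h import *
p,K,E,s=wrist(); print(s["position"],s["time"],s["contact_force"]); np.savez("w140.npz",K=K,E=E)
cv2.imwrite("pics/w14.png",p["image"])
R0=R.from_rotvec(s["eef_rot"]).as_matrix(); print(R0.round(4))
for c,a in blobs(p["image"],(3,120,90),(18,255,255),15): print(c.round(1),a)
for z in (145,135): print(target(s,[507.7,-13.2,z],down(np.radians(182.4))).round(3))
q=eyes.get_image("scene"); cv2.imwrite("pics/s14.png",cv2.resize(q["image"][120:320,150:400],None,fx=3,fy=3))
E
```

```text
[507.67235914 -14.15467877 186.95609149] 19.1 [-0.08540206  0.28075506 -2.27264218]
[[-1.000e-03  4.070e-02 -9.992e-01]
 [-2.000e-04 -9.992e-01 -4.070e-02]
 [-1.000e+00  1.000e-04  1.000e-03]]
[158.8 206. ] 269
[158.9 305.2] 261
[381.3  14.1] 23
[ 1.049e+00 -2.400e-02 -3.000e-03 -1.100e-02  9.000e-03 -1.000e-03]
[ 1.299e+00 -2.400e-02 -3.000e-03 -1.100e-02  9.000e-03 -1.000e-03]
```

View pics/w14.png

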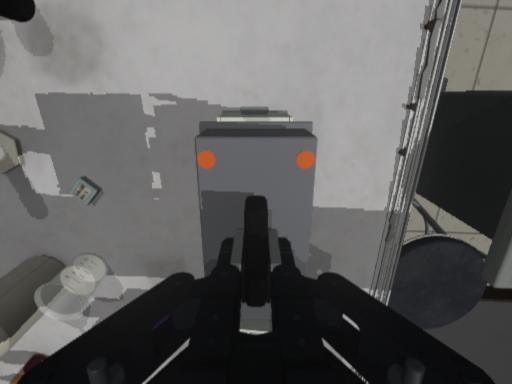

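View pics/s14.png

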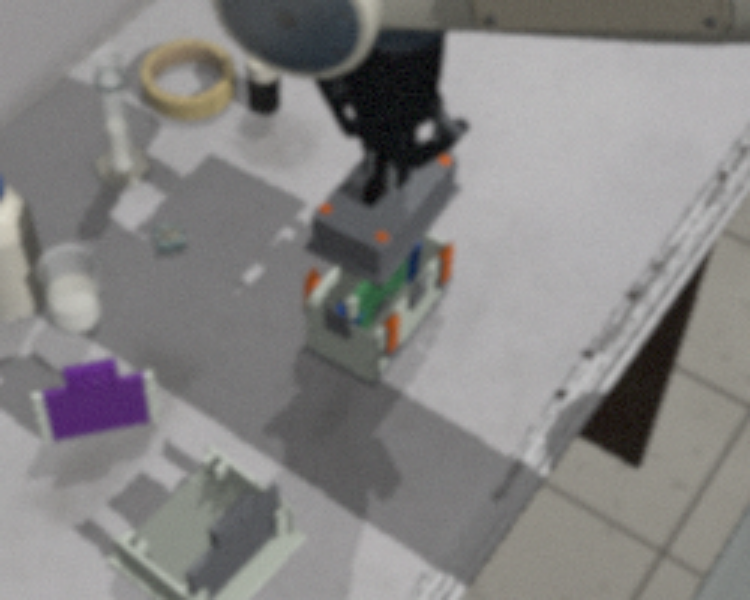

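Emit:
play_rows:
  deltas:
    - [[0.2,-0.02,0,0,0,0],[0.5,-0.02,0,0,0,0],[0.8,-0.02,0,0,0,0],[1.0,-0.02,0,0,0,0],[1.05,-0.02,0,0,0,0],[1.05,-0.02,0,0,0,0]]

```text
time: 19.8
position: [507.6, -13.4, 144.8]
eef_rot: [2.199, 0.044, -2.202]
contact_force: [0.0, -0.2, -2.5]
finger_gap: 0.119
```

```bash
python3 - <<'E'
from h import *
p,K,E,s=wrist(); print(s["position"],s["time"],s["contact_force"]); np.savez("w150.npz",K=K,E=E)
c=p["image"].copy(); cv2.imwrite("pics/w15.png",c[80:330,130:390])
def line(P,col,x,cl=True):
    q=(proj(K,E,np.array(P)@rot2(x[2]).T+[x[0],x[1],0])-[80,130])*2.4+.7
    cv2.polylines(c,[np.round(q[:,::-1]).astype(int)],cl,col,1,cv2.LINE_AA)
c=cv2.resize(c[80:330,130:390],None,fx=2.4,fy=2.4,interpolation=cv2.INTER_CUBIC)
T=[508.6,-12.6,np.radians(2.4)]
line([[36,64,70],[-36,64,70],[-36,-64,70],[36,-64,70]],(0,255,255),T)
zb=s["position"][2]-45.7
line([[38,66,zb+4],[-38,66,zb+4],[-38,-66,zb+4],[38,-66,zb+4]],(0,255,0),[s["position"][0]+.9,s["position"][1]+.6,T[2]])
cv2.imwrite("pics/w15o.png",c)
R0=R.from_rotvec(s["eef_rot"]).as_matrix(); print(R0.round(4))
for z in (135,126): print(target(s,[507.7,-13.2,z],down(np.radians(182.4))).round(3))
E
```

```text
[507.64630587 -13.44519844 144.81104625] 19.8 [ 0.02602364 -0.20670011 -2.50743141]
[[-1.200e-03  4.050e-02 -9.992e-01]
 [-4.000e-04 -9.992e-01 -4.050e-02]
 [-1.000e+00  3.000e-04  1.200e-03]]
[ 0.245 -0.006 -0.002 -0.013  0.012 -0.003]
[ 0.47  -0.006 -0.002 -0.013  0.012 -0.003]
```

View pics/w15o.png

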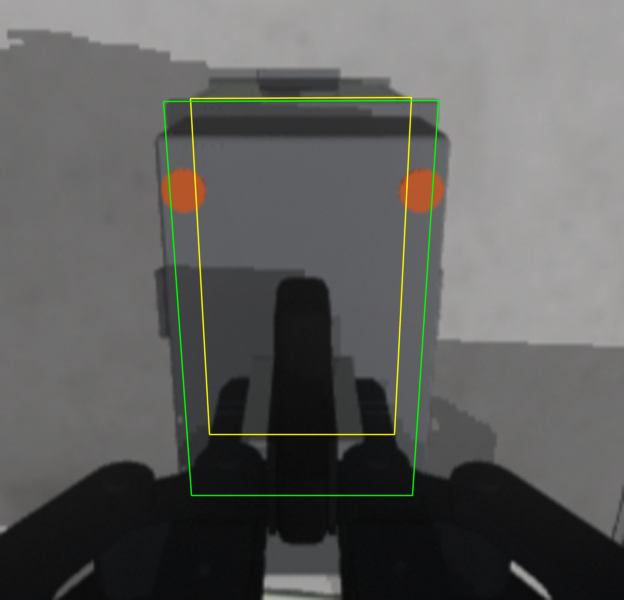

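Emit:
play_rows:
  deltas:
    - [[0.1,0,0,0,0,0],[0.2,0,0,0,0,0],[0.27,0,0,0,0,0],[0.33,0,0,0,0,0],[0.38,0,0,0,0,0],[0.38,0,0,0,0,0]]

```text
time: 20.45
position: [507.8, -13.4, 129.8]
eef_rot: [2.2, 0.044, -2.202]
contact_force: [0.5, -0.6, -2.3]
finger_gap: 0.119
```

Emit:
play_rows:
  deltas:
    - [[0.05,0,0,0,0,0],[0.09,0,0,0,0,0],[0.09,0,0,0,0,0]]

```text
time: 20.75
position: [508.4, -13.3, 126.5]
eef_rot: [2.202, 0.045, -2.2]
contact_force: [2.0, -0.9, -2.3]
finger_gap: 0.123
```

Emit:
play_rows:
  deltas:
    - [[0.03,0,0,0,0,0],[0.04,0,0,0,0,0],[0.04,0,0,0,0,0]]

```text
time: 21.05
position: [508.7, -13.4, 125.9]
eef_rot: [2.203, 0.045, -2.199]
contact_force: [-1.9, 0.2, 5.6]
finger_gap: 0.12
```

Emit:
play_rows:
  deltas:
    - [[0,0,0,0,0,0],[0,0,0,0,0,0],[0,0,0,0,0,0],[0,0,0,0,0,0]]
  hand: 0.3

```text
time: 21.45
position: [508.6, -13.4, 125.7]
eef_rot: [2.202, 0.044, -2.199]
contact_force: [0.6, 0.1, -0.2]
finger_gap: 0.354
```

Emit:
play_rows:
  deltas:
    - [[-0.4,0,0,0,0,0],[-1.0,0,0,0,0,0],[-1.8,0,0,0,0,0],[-2.4,0,0,0,0,0],[-2.6,0,0,0,0,0],[-2.6,0,0,0,0,0]]

```text
time: 22.05
position: [509.0, -13.2, 230.5]
eef_rot: [2.205, 0.045, -2.197]
contact_force: [-1.1, 0.3, -0.5]
finger_gap: 0.352
```

```bash
python3 - <<'E'
from h import *
p,K,E,s=wrist(); print(s["position"],s["time"],s["contact_force"]); np.savez("w160.npz",K=K,E=E)
cv2.imwrite("pics/w16.png",p["image"])
for c,a in blobs(p["image"],(3,120,90),(18,255,255),15): print(c.round(1),a,atz(K,E,c,123).round(1))
m=[[27,50,123],[27,-50,123],[-27,50,123],[-27,-50,123]]
print(proj(K,E,np.array(m)@rot2(np.radians(2.4)).T+[508.6,-12.6,0]).round(1))
E
```

```text
[508.95505138 -13.22148628 230.52235611] 22.05 [-1.14431945  0.25385893 -0.5373599 ]
[130.6 295.8] 72 [475.5 -65.5 123. ]
[130.6 216.4] 49 [547.7 -62.6 123. ]
[132.3 226.8] 98 [538.2 -61.5 123. ]
[132.4 286.1] 96 [484.3 -63.6 123. ]
[208.4 219.7] 25 [544.9  14.4 123. ]
[210.4 292.3] 55 [472.   13.4 123. ]
[230.3 231. ] 46 [533.3  38.5 123. ]
[229.6 281.3] 37 [481.5  35.5 123. ]
[353.2  41. ] 83 [767.2 219.7 123. ]
[[230.3 230.8]
 [132.4 227.4]
 [230.3 283.2]
 [132.3 286.7]]
```

View pics/w16.png

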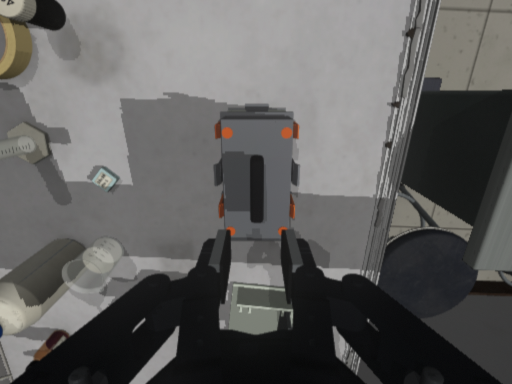

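The cover rests as expected, with dots within 0.5 to 2 px of prediction. Shutting the fingers and going above corner c1.

```bash
cat > go.py <<'E'
from h import *
import sys
C={"c0":(533.9,38.5),"c1":(538.1,-61.4),"c2":(479.9,36.2),"c3":(484.1,-63.7)}
s=ctrl.read_state(); print(s["position"].round(1),s["time"],s["contact_force"].round(1))
for z in map(float,sys.argv[2:]): print(z,target(s,[*C[sys.argv[1]],z],down(np.radians(182.4))).round(3))
E
python3 go.py c1 130 122
```

```text
[508.3 -13.2 229.1] 22.1 [-0.2 -0.3  0.1]
130.0 [ 2.479  1.234 -0.693 -0.011 -0.01   0.   ]
122.0 [ 2.679  1.234 -0.693 -0.011 -0.01   0.   ]
```

Emit:
play_rows:
  deltas:
    - [[0,0.8,-0.5,0,0,0],[0,1.23,-0.7,0,0,0],[0,1.23,-0.7,0,0,0],[0,1.23,-0.7,0,0,0],[1,1.23,-0.7,0,0,0],[1.8,1.23,-0.7,0,0,0],[2.3,1.23,-0.7,0,0,0],[2.48,1.23,-0.7,0,0,0],[2.48,1.23,-0.7,0,0,0]]
  hand: 1
  newtons: 40

```text
time: 23.0
position: [537.5, -60.8, 129.2]
eef_rot: [2.199, 0.045, -2.202]
contact_force: [0.1, -0.5, 0.0]
finger_gap: 0.004
```

```bash
python3 go.py c1 118 112; python3 - <<'E'
from h import *
p,K,E,s=wrist(); cv2.imwrite("pics/w17.png",p["image"]); print(s["finger_gap"])
E
```

```text
[537.5 -60.8 129.2] 23.0 [ 0.1 -0.5  0. ]
118.0 [ 0.28   0.015 -0.014 -0.004  0.01  -0.002]
112.0 [ 0.43   0.015 -0.014 -0.004  0.01  -0.002]
0.003757639206047408
```

View pics/w17.png

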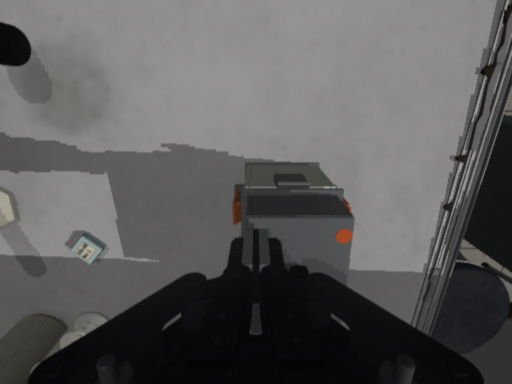

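Emit:
play_rows:
  deltas:
    - [[0.1,0.015,-0.01,0,0,0],[0.18,0.015,-0.01,0,0,0],[0.24,0.015,-0.01,0,0,0],[0.3,0.015,-0.01,0,0,0]]

```text
time: 23.45
position: [540.5, -62.0, 120.9]
eef_rot: [2.206, 0.045, -2.193]
contact_force: [-2.0, -0.1, 12.5]
finger_gap: 0.003
```

Emit:
play_rows:
  deltas:
    - [[0.05,0,0,0,0,0],[0.1,0,0,0,0,0],[0.15,0,0,0,0,0],[0.15,0,0,0,0,0]]

```text
time: 23.85
position: [541.4, -62.0, 115.6]
eef_rot: [2.208, 0.045, -2.19]
contact_force: [2.3, 0.4, 4.5]
finger_gap: 0.001
```

Emit:
play_rows:
  deltas:
    - [[0.04,0,0,0,0,0],[0.08,0,0,0,0,0],[0.11,0,0,0,0,0],[0.11,0,0,0,0,0]]

```text
time: 24.25
position: [543.0, -62.4, 115.2]
eef_rot: [2.212, 0.045, -2.183]
contact_force: [-5.5, 2.2, 22.9]
finger_gap: -0.002
```

The force peaked and dropped, then met a hard stop. The remaining 2 mm fits the cover's tilt. Next is c3.

```bash
python3 go.py c3 150 126 112
```

```text
[543.  -62.4 115.2] 24.25 [-5.5  2.2 22.9]
150.0 [-0.889 -0.028  1.46   0.017 -0.125 -0.031]
126.0 [-0.289 -0.03   1.468  0.017 -0.125 -0.031]
112.0 [ 0.06  -0.031  1.473  0.017 -0.125 -0.031]
```

Emit:
play_rows:
  deltas:
    - [[-0.6,0,0.1,0,-0.12,-0.03],[-1.2,-0.03,0.1,0,-0.12,-0.03],[-1.25,-0.03,0.3,0,-0.12,-0.03],[-1.25,-0.03,1.2,0,-0.12,-0.03],[-1.25,-0.03,1.47,0,-0.12,-0.03],[-1.25,-0.03,1.47,0,-0.12,-0.03],[-0.8,-0.03,1.47,0,-0.12,-0.03],[-0.5,-0.03,1.47,0,-0.12,-0.03],[-0.5,-0.03,1.47,0,-0.12,-0.03]]

```text
time: 25.15
position: [482.8, -63.6, 132.2]
eef_rot: [2.195, 0.048, -2.204]
contact_force: [-0.2, -0.0, -0.9]
finger_gap: -0.0
```

```bash
python3 go.py c3 126 112; python3 - <<'E'
from h import *
p,K,E,s=wrist(); cv2.imwrite("pics/w18.png",p["image"])
for c,a in blobs(p["image"],(3,120,90),(18,255,255),40): print(c.round(1),a,[atz(K,E,c,z).round(1) for z in (113,123)])
E
```

```text
[482.8 -63.6 132.2] 25.15 [-0.2 -0.  -0.9]
126.0 [ 0.155  0.003 -0.032  0.014  0.038 -0.   ]
112.0 [ 0.505  0.003 -0.034  0.014  0.038 -0.   ]
[210.8 274.6] 70 [array([471.6, -75. , 113. ]), array([472.5, -79.5, 123. ])]
[227.6 163.3] 147 [array([544.6, -59.8, 113. ]), array([541.1, -65.2, 123. ])]
[232.1 240.2] 53 [array([493.5, -58.6, 113. ]), array([493.1, -64. , 123. ])]
```

View pics/w18.png

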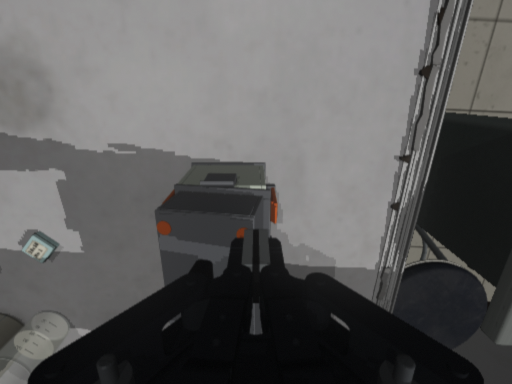

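The +x side is down, so the top has shifted about +5 mm in x while tilted. I'll press c3 at x≈488.

Emit:
play_rows:
  deltas:
    - [[0.1,0,-0.1,0,0.04,0],[0.15,0,-0.13,0,0.04,0],[0.22,0,-0.13,0,0.04,0],[0.3,0,-0.13,0,0.04,0]]

```text
time: 25.6
position: [489.1, -63.5, 121.4]
eef_rot: [2.202, 0.048, -2.196]
contact_force: [0.2, -0.6, 0.4]
finger_gap: 0.003
```

Emit:
play_rows:
  deltas:
    - [[0.05,0,0,0,0,0],[0.1,0,0,0,0,0],[0.15,0,0,0,0,0],[0.15,0,0,0,0,0]]

```text
time: 26.0
position: [488.6, -64.3, 118.4]
eef_rot: [2.201, 0.047, -2.194]
contact_force: [-11.1, 0.4, 21.5]
finger_gap: -0.0
```

Emit:
play_rows:
  deltas:
    - [[0.05,0,0.02,0,0,0],[0.1,0,0.04,0,0,0],[0.12,0,0.05,0,0,0],[0.12,0,0.05,0,0,0]]

```text
time: 26.4
position: [488.3, -64.5, 118.0]
eef_rot: [2.207, 0.047, -2.186]
contact_force: [-8.5, 4.7, 25.5]
finger_gap: 0.001
```

```bash
python3 - <<'E'
from h import *
p,K,E,s=wrist(); cv2.imwrite("pics/w19.png",p["image"]); print(s["contact_force"],s["position"],s["time"])
q=eyes.get_image("scene"); cv2.imwrite("pics/s19.png",cv2.resize(q["image"][140:290,200:380],None,fx=4,fy=4,interpolation=cv2.INTER_CUBIC))
E
```

```text
[-8.45515972  4.71163176 25.52022545] [488.27972755 -64.52607689 118.01426248] 26.4
```

View pics/w19.png

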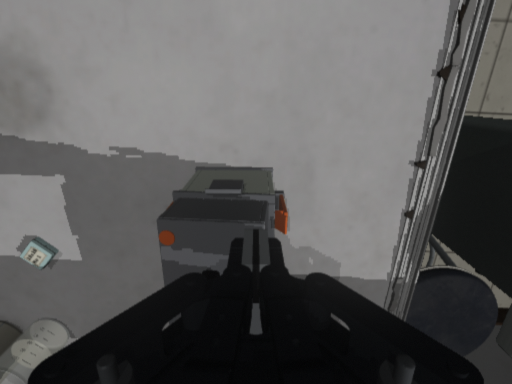

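View pics/s19.png

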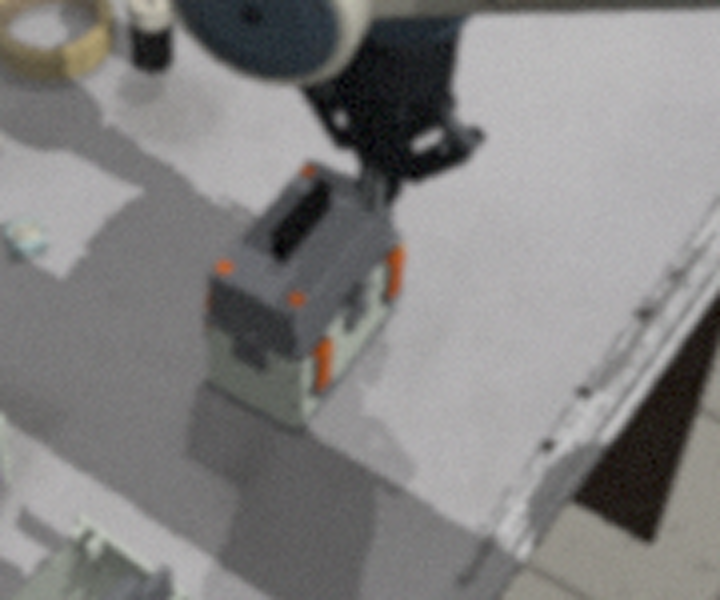

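Emit:
play_rows:
  deltas:
    - [[0.06,0,0,0,0,0],[0.12,0,0,0,0,0],[0.16,0,0,0,0,0],[0.16,0,0,0,0,0]]

```text
time: 26.9
position: [488.6, -64.5, 113.1]
eef_rot: [2.209, 0.048, -2.184]
contact_force: [-4.8, 3.4, 11.8]
finger_gap: -0.003
```

c3 snapped (113.1). Next is c2.

```bash
python3 go.py c2 150 130 112
```

```text
[488.6 -64.5 113.1] 26.9 [-4.8  3.4 11.8]
150.0 [-0.933 -2.521  0.09   0.045 -0.109 -0.033]
130.0 [-0.433 -2.523  0.096  0.045 -0.109 -0.033]
112.0 [ 0.017 -2.524  0.101  0.045 -0.109 -0.033]
```

Emit:
play_rows:
  deltas:
    - [[-0.6,0,0.05,0.04,-0.11,-0.03],[-0.93,-0.5,0.09,0.04,-0.11,-0.03],[-0.93,-1.7,0.09,0.04,-0.11,-0.03],[-0.93,-2.52,0.09,0.04,-0.11,-0.03],[-0.93,-2.52,0.09,0.04,-0.11,-0.03],[-0.6,-2.52,0.09,0.04,-0.11,-0.03],[-0.45,-2.52,0.09,0.04,-0.11,-0.03],[-0.45,-2.52,0.09,0.04,-0.11,-0.03]]

```text
time: 27.7
position: [479.4, 35.4, 129.6]
eef_rot: [2.197, 0.045, -2.203]
contact_force: [0.8, 0.1, -0.4]
finger_gap: 0.001
```

```bash
python3 go.py c2 126 112; python3 - <<'E'
from h import *
p,K,E,s=wrist(); cv2.imwrite("pics/w20.png",p["image"])
for c,a in blobs(p["image"],(3,120,90),(18,255,255),40): print(c.round(1),a,[atz(K,E,c,z).round(1) for z in (113,123)])
q=eyes.get_image("scene"); cv2.imwrite("pics/s20.png",cv2.resize(q["image"][140:290,200:380],None,fx=4,fy=4,interpolation=cv2.INTER_CUBIC))
E
```

```text
[479.4  35.4 129.6] 27.7 [ 0.8  0.1 -0.4]
126.0 [ 0.09  -0.019 -0.014 -0.001  0.024 -0.009]
112.0 [ 0.44  -0.019 -0.015 -0.001  0.024 -0.009]
[ 62.5 152. ] 307 [array([539.5, -61. , 113. ]), array([536. , -60.2, 123. ])]
[ 63.2 253.2] 300 [array([485.4, -62.9, 113. ]), array([485.3, -61.9, 123. ])]
[ 73.6 275.1] 317 [array([473.3, -58.2, 113. ]), array([474. , -57.6, 123. ])]
[202.3 273.3] 242 [array([469.6,  17. , 113. ]), array([470.5,  12.9, 123. ])]
[230. 170.] 167 [array([536.1,  39.4, 113. ]), array([532.8,  33.9, 123. ])]
[226.7 252.2] 65 [array([482.2,  34.8, 113. ]), array([482.3,  29.6, 123. ])]
```

View pics/w20.png

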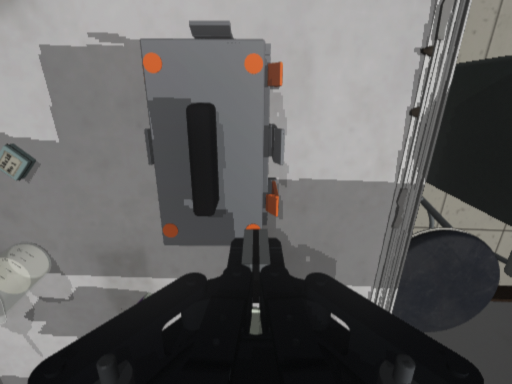

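View pics/s20.png

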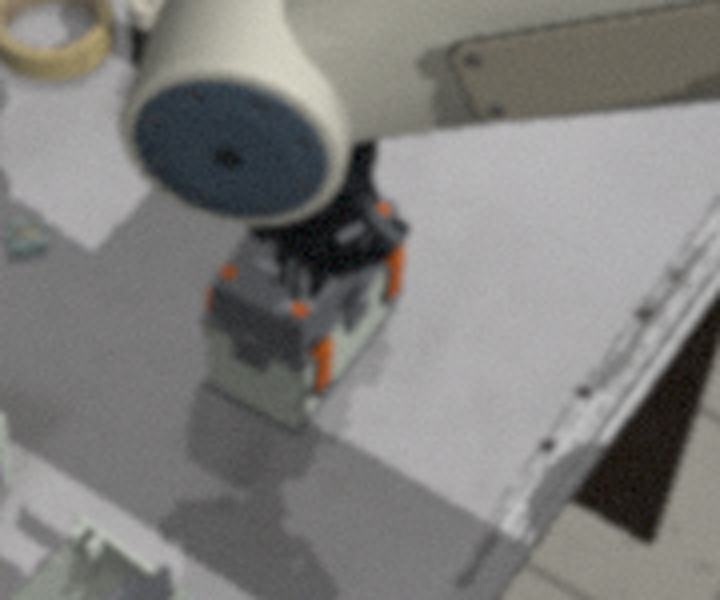

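c1, c3 and c0 are all consistent with z=113. Pressing c2.

Emit:
play_rows:
  deltas:
    - [[0.1,-0.02,-0.01,0,0.02,0],[0.2,-0.02,-0.01,0,0.02,0],[0.28,-0.02,-0.01,0,0.02,0],[0.36,-0.02,-0.01,0,0.02,0],[0.36,-0.02,-0.01,0,0.02,0]]

```text
time: 28.3
position: [480.3, 36.3, 115.8]
eef_rot: [2.201, 0.045, -2.199]
contact_force: [-0.3, -0.2, 0.5]
finger_gap: 0.0
```

Emit:
play_rows:
  deltas:
    - [[0.05,0,0,0,0,0],[0.08,0,0,0,0,0],[0.08,0,0,0,0,0]]

```text
time: 28.6
position: [480.3, 36.3, 113.1]
eef_rot: [2.201, 0.045, -2.198]
contact_force: [-0.8, 0.4, 4.0]
finger_gap: 0.002
```

Emit:
play_rows:
  deltas:
    - [[0.04,0,0,0,0,0],[0.1,0,0,0,0,0],[0.1,0,0,0,0,0]]

```text
time: 28.9
position: [480.5, 36.3, 112.9]
eef_rot: [2.203, 0.046, -2.195]
contact_force: [-13.3, 2.4, 29.2]
finger_gap: 0.004
```

```bash
python3 go.py c0 160 126 112
```

```text
[480.5  36.3 112.9] 28.9 [-13.3   2.4  29.2]
160.0 [-1.173  0.005 -1.34   0.013 -0.034 -0.011]
126.0 [-0.323  0.004 -1.337  0.013 -0.034 -0.011]
112.0 [ 0.027  0.003 -1.336  0.013 -0.034 -0.011]
```

Emit:
play_rows:
  deltas:
    - [[-0.6,0,0,0,-0.03,0],[-1.17,0,0,0,-0.03,0],[-1.17,0,-0.6,0,-0.03,0],[-1.17,0,-1.34,0,-0.03,0],[-1.17,0,-1.36,0,-0.03,0],[-0.6,0,-1.36,0,-0.03,0],[-0.25,0,-1.36,0,-0.03,0],[-0.1,0,-1.36,0,-0.03,0],[-0.04,0,-1.36,0,-0.03,0],[-0.04,0,-1.36,0,-0.03,0]]

```text
time: 29.9
position: [534.9, 38.6, 115.1]
eef_rot: [2.2, 0.046, -2.198]
contact_force: [-0.3, 0.0, 0.8]
finger_gap: -0.001
```

Emit:
play_rows:
  deltas:
    - [[0.05,0,0,0,0,0],[0.1,0,0,0,0,0],[0.1,0,0,0,0,0]]

```text
time: 30.2
position: [535.7, 38.8, 113.1]
eef_rot: [2.203, 0.047, -2.195]
contact_force: [-3.6, 0.4, 8.8]
finger_gap: 0.002
```

Emit:
play_rows:
  deltas:
    - [[0.05,0,0,0,0,0],[0.08,0,0,0,0,0],[0.08,0,0,0,0,0]]

```text
time: 30.5
position: [536.3, 38.9, 113.1]
eef_rot: [2.206, 0.048, -2.191]
contact_force: [-7.7, 1.3, 16.5]
finger_gap: 0.001
```

```bash
python3 go.py c1 160 126 112
```

```text
[536.3  38.9 113.1] 30.5 [-7.7  1.3 16.5]
160.0 [-1.171  2.508  0.06   0.028 -0.067 -0.01 ]
126.0 [-0.321  2.507  0.066  0.028 -0.067 -0.01 ]
112.0 [ 0.029  2.506  0.068  0.028 -0.067 -0.01 ]
```

c0 is solid at 113.1. Rechecking c1.

Emit:
play_rows:
  deltas:
    - [[-0.5,0,0,0,-0.07,0],[-0.8,0.8,0.04,0,-0.07,0],[-0.8,2.0,0.04,0,-0.07,0],[-0.8,2.5,0.04,0,-0.07,0],[-0.8,2.5,0.04,0,-0.07,0],[-0.3,2.5,0.04,0,-0.07,0],[-0.1,2.5,0.04,0,-0.07,0],[-0.03,2.5,0.04,0,-0.07,0],[-0.03,2.5,0.04,0,-0.07,0]]

```text
time: 31.4
position: [539.2, -60.7, 114.3]
eef_rot: [2.197, 0.049, -2.199]
contact_force: [-0.1, 0.2, 0.1]
finger_gap: 0.003
```

Emit:
play_rows:
  deltas:
    - [[0.06,0,0,0,0,0],[0.12,0,0,0,0,0],[0.14,0,0,0,0,0],[0.14,0,0,0,0,0]]

```text
time: 31.8
position: [540.6, -60.6, 113.0]
eef_rot: [2.201, 0.049, -2.192]
contact_force: [-7.2, 2.7, 18.8]
finger_gap: -0.002
```

All four are down. Lifting away for a final look, since the bystanders lie further back and left.

Emit:
play_rows:
  deltas:
    - [[-0.8,0,0,0,-0.04,0],[-1.8,0,0.3,0,-0.04,0],[-2.8,-0.4,0.7,0,-0.04,0],[-3.4,-0.8,0.7,0,-0.04,0],[-3.4,-1.2,0.7,0,-0.04,0],[-3.4,-1.2,0.7,0,-0.04,0],[-3.4,-1.2,0.7,0,-0.04,0]]

```text
time: 32.5
position: [509.6, -13.4, 248.9]
eef_rot: [2.196, 0.05, -2.196]
contact_force: [-0.2, 0.0, -0.3]
finger_gap: -0.002
```

```bash
python3 - <<'E'
from h import *
p,K,E,s=wrist(); cv2.imwrite("pics/w21.png",p["image"]); print(s["position"],s["time"],s["contact_force"])
for c,a in blobs(p["image"],(3,120,90),(18,255,255),30): print(c.round(1),a,[atz(K,E,c,z).round(1) for z in (113,123)])
q=eyes.get_image("scene"); cv2.imwrite("pics/s21.png",cv2.resize(q["image"][130:350,150:380],None,fx=2.7,fy=2.7,interpolation=cv2.INTER_CUBIC))
q=eyes.get_image("top"); cv2.imwrite("pics/t21.png",q["image"])
E
```

```text
[509.63072303 -13.44383852 248.8514225 ] 32.5 [-0.22148594  0.00814326 -0.27698605]
[128.9 219.4] 49 [array([549.2, -60.9, 113. ]), array([547.9, -62.2, 123. ])]
[129.  292.6] 97 [array([475.3, -64.3, 113. ]), array([476.7, -65.5, 123. ])]
[129.6 229. ] 81 [array([539.6, -60.7, 113. ]), array([538.6, -62. , 123. ])]
[130.4 282.5] 80 [array([485.4, -62.4, 113. ]), array([486.5, -63.6, 123. ])]
[203.2 221.9] 30 [array([546.1,  20.2, 113. ]), array([545.,  16., 123.])]
[204.8 289. ] 81 [array([471.6,  18.5, 113. ]), array([473.2,  14.3, 123. ])]
[219.7 230.8] 58 [array([535.9,  39.8, 113. ]), array([535.1,  34.9, 123. ])]
[220.  278.4] 57 [array([482. ,  37.6, 113. ]), array([483.1,  32.8, 123. ])]
[345.8  48.6] 141 [array([779.6, 241. , 113. ]), array([770.1, 228.9, 123. ])]
```

View pics/w21.png

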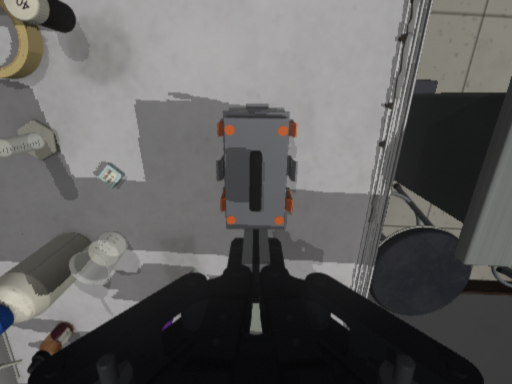

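View pics/s21.png

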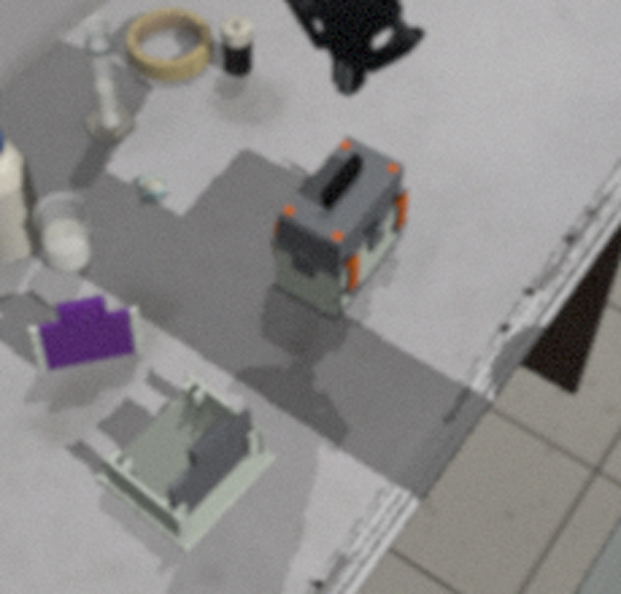

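At z=113 the four dots form a 54.2 x 100.5 mm rectangle (nominal 54 x 100), so the cover is level and home. The plate and the bystanders are in place. Handing in.

```bash
python3 -c "
from bench import ctrl
print(ctrl.job_done())"
```

```text
the job is handed in; nothing more can be done
None
```

The cassette is home in the tank and the cover is clipped down at all four corners. I handed the job in at about 32.7 s; it reports no verdict.

**Cassette:** I took the red-tabbed cassette from the stand and pushed it down the blue guides. It stopped dead with its bottom edge at about 10 mm under 17.6 N. After I released it, the wrist picture matched the cassette drawn at its home height.

**Cover:** It rested on the clips as described, then I pressed the corners.
- **c1:** The force dropped at about 115 mm. That corner then stopped hard at 115.2 mm under 23 N, which I put down to the cover tilting.
- **c3:** It did not go at 8 to 20 N. It had reached only 118 mm at 25.5 N, and snapped to 113.1 mm with a little more push.
- **c2 and c0:** They were already down when touched.

**Last checks:**
- All four corners, including c1 again, stood solid at 112.9–113.1 mm against the expected 113 mm, under 16–29 N.
- In the last wrist picture the four dots form a 54.2 x 100.5 mm rectangle at that height (nominal 54 x 100).
- The grey plate is still in the stand. The beaker, can and box look undisturbed in the pictures; I did not measure their positions.
- The arm was clear, with no contact force.

No check failed at the end.

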